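# Set out the spice tins for the next recipe

## Task

Get the worktop ready for the next recipe. In the open recipe binder turn the stiff divider across the rings until it lies flat on the other half with its other face up. Run the spice grinder by holding its lid pressed fully down for about two seconds, then let it up. Take every spice tin hanging on the white rail off its stud - raise it until the stud is in the wide end of the keyhole on its back, then draw it off - and stand it upright on the wooden serving board, with its whole base on the board; leave the other things on the worktop where they are.

Things in the scene. Friction and masses are not known exactly. Their poses are not given: they have to be found in the camera images.
- leaf (a joint): Angle of the stiff divider leaf of the open recipe binder (150 mm along the spine, 112 mm out from the ring axis, 3 mm thick, with a 50 mm wide tab in mid edge). 0 = flat on the binder's +y half, 1.57 = upright, 3.14 = flat on the -y half, printed face up. It starts standing a little up (0.35 to 0.8), stays where it is left (ring friction 0.06 N m); 1 N at the edge turns it.
- hinge (a point): Middle of the leaf's turning axis at the binder's rings, 18 mm above the worktop; x = the turning axis along the spine (right-hand turning takes the leaf from +y up and over to -y), z up. The page stacks on either side are 15 mm high. The binder, 175 mm (x) by 278 mm (y), is fixed to the worktop.
- tab (a point): Middle of the tab's outer edge on the leaf, 123 mm from the turning axis, at mid thickness; it moves with the leaf.
- rail: White upright steel spice rail fixed to the worktop, 400 mm long, 6 mm thick, 119 mm high, foot behind. Origin: front face, mid length, worktop height; -x points out of the face, y along the rail, z up. Five studs at y = -152, -76, 0, 76, 152 mm, 94 mm up: 7 mm shank, 16 mm head whose front is 10.5 mm out from the face. Some are empty.
- grinder_lid (a joint): Travel of the electric spice grinder's sprung lid, in m: 0 = up, 0.012 = pressed fully down, which runs the grinder. The spring gives 3 N at the start and 6 N at the bottom, and lifts the lid again when let go.
- lid_top (a point): Middle of the flat top of the grinder's lid (60 mm across at the top), 170 mm above the worktop when up; it goes straight down as pressed. The grinder, black with a dark lid, 85 mm across, is fixed to the worktop.
- board: Loose flat wooden serving board, 320 mm (x) by 200 mm (y), 18 mm thick, 0.85 kg. Origin: centre of its underside; z up.
- tin0: Steel spice tin, black lid: 44 mm wide (y), 40 deep (x), 78 high, 0.15 kg. Origin: centre of underside; front -x. Bracket plate 28 to 32 mm behind it with a keyhole: 10 mm slot, top end 64 mm up, 18 mm long, a 24 mm wide end below. Hung: shank at the slot's top end, underside 33.5 mm up, origin 33 mm out from the rail. Raised 27 mm (+-3), it comes off when drawn 12 mm out. May be absent.
- tin1: Steel spice tin, black lid: 44 mm wide (y), 40 deep (x), 68 high, 0.15 kg. Origin: centre of underside; front -x. Bracket plate 28 to 32 mm behind it with a keyhole: 10 mm slot, top end 54 mm up, 18 mm long, a 24 mm wide end below. Hung: shank at the slot's top end, underside 43.5 mm up, origin 33 mm out from the rail. Raised 27 mm (+-3), it comes off when drawn 12 mm out. May be absent.
- tin2: Steel spice tin, black lid: 44 mm wide (y), 40 deep (x), 78 high, 0.15 kg. Origin: centre of underside; front -x. Bracket plate 28 to 32 mm behind it with a keyhole: 10 mm slot, top end 64 mm up, 18 mm long, a 24 mm wide end below. Hung: shank at the slot's top end, underside 33.5 mm up, origin 33 mm out from the rail. Raised 27 mm (+-3), it comes off when drawn 12 mm out. May be absent.
- tin3: Steel spice tin, black lid: 44 mm wide (y), 40 deep (x), 68 high, 0.15 kg. Origin: centre of underside; front -x. Bracket plate 28 to 32 mm behind it with a keyhole: 10 mm slot, top end 54 mm up, 18 mm long, a 24 mm wide end below. Hung: shank at the slot's top end, underside 43.5 mm up, origin 33 mm out from the rail. Raised 27 mm (+-3), it comes off when drawn 12 mm out. May be absent.
- tin4: Steel spice tin, black lid: 44 mm wide (y), 40 deep (x), 78 high, 0.15 kg. Origin: centre of underside; front -x. Bracket plate 28 to 32 mm behind it with a keyhole: 10 mm slot, top end 64 mm up, 18 mm long, a 24 mm wide end below. Hung: shank at the slot's top end, underside 33.5 mm up, origin 33 mm out from the rail. Raised 27 mm (+-3), it comes off when drawn 12 mm out. May be absent.
- mug: Dark grey mug, 90 mm high, 80 mm across, standing on the worktop; stays where it is. Origin: underside centre.
- pepper_mill: Dark wooden pepper mill, 138 mm high, 52 mm across, standing on the worktop; stays where it is. Origin: underside centre.
- salt_mill: Light wooden salt mill, 138 mm high, 52 mm across, standing on the worktop; stays where it is. Origin: underside centre.
- oil_bottle: Green oil bottle, 200 mm high, 62 mm across, standing on the worktop; stays where it is. Origin: underside centre.
- jar: Glass jar with steel lid, 90 mm high, 56 mm across, standing on the worktop; stays where it is. Origin: underside centre.
- bowl: White bowl, 55 mm high, 120 mm across, standing on the worktop; stays where it is. Origin: underside centre.
- can: Food can, 85 mm high, 70 mm across, standing on the worktop; stays where it is. Origin: underside centre.
- spoon: Steel spoon with a wooden handle, lying on the worktop; stays where it is. Origin: underside.

How it is judged:
By the outcome, as a careful person would: the job done as asked, in the order asked, and still so for the second after the job is handed in, with the robot touching nothing.
Of tin0, tin1, tin2, tin3, tin4 only 3 to 5 are there at a start; the rules pass over those that are not, and their reading is None.
At some moment in a run one of board may be knocked a few centimetres aside while the robot is not near it.
Once in a run the grip may slacken for a moment while it holds something.
It also fails if it takes over 210 s, if anything falls off the work surface, if the arm or the gripper's body presses on something with over 40 N, if the wrist force passes 120 N, or if a joint passes its speed limit or range.

## Robot

A 6-joint arm with a two-finger parallel gripper is mounted at the origin on the work surface. World frame = base frame: x ahead of the robot, y to its left, z up, the work surface at z = 0. Lengths are in m, angles in rad, forces in N, time in s.
With the tool pointing down it reaches from about 0.35 to 0.85 m from the base axis. Payload 8.1 kg.
Tool frame: the origin (TCP) lies on the centre line of the jaws, within the pads' length; the fingertips stand 19 mm ahead of it and the grasp point (between the pads) is the TCP (robot.tips_ahead is the distance from the TCP to the fingertips, in m); y points along the fingers, z is the direction in which the jaws open and shut, and the axes are right-handed (so a half turn about y gives the same grasp; the last joint's range is limited). The gripper opens to 93 mm and grips with 3 to 60 N. Pads are 15 mm wide; open, the fingers measure 128 mm over their backs; the gripper's body (75 mm by 188 mm) begins 65 mm behind the grasp point.
Start: joints at [-1.302, 0.13, 1.488, -0, 1.523, -0.085], TCP at [0.208, -0.563, 0.238] pointing down, gripper open.
Joint ranges: [-2.96, 2.96], [-0.89, 2.26], [0.02, 2.5], [-1.34, 4.48], [0, 2.73], [-2.66, 2.66]. Speed limits (rad/s): [2.39, 2.39, 2.79, 3.14, 3.14, 3.14].

## Interface

Orientations are given as a rotation vector (axis times angle).
In Python, from plant import robot, imaging, models gives the robot as it stands.
- The arm moves only by the tool carry_out, never from a script. Its argument "motion" is one flat list of numbers, 7 for each row, row after row: the shift along the tool's x, y, z in m, then the turn, a rotation vector about the tool's x, y, z in degrees, then the opening, from -1 (shut) to 1 (fully open). A call has exactly 5 rows; each row shifts and turns the pose as measured when the row begins, along the tool's axes as they then stand; what a row does not reach is not made up. A row lasts 1/10 s, in which the tool goes at most 50 mm and 8.59 degrees, less where a joint would pass 70% of its speed; a pose out of reach is approached as far as the arm can. A call is refused whole if a number of a shift passes 0.05 or a number of a turn 8.59, either way. A call with a gripper value outside its range is refused whole. The fingers move at their own pace and stop on an object; "squeeze" is the grip in N (left out, the last holds). Time passes only in rows, so rows that do not move let the fingers close, or fill a call up. It gives the time, the measured TCP pose, the force and the opening at its end, in the units of the state.
- robot.read_state(): the state, without advancing time (a new reading comes with each control period).
- imaging.read_camera(name): name is "scene" or "side" or "wrist"; returns the picture (400x640x3 uint8, blue, green, red); there is no depth.
- imaging.camera_model(name): a dict with "K" (3x3 intrinsics, pixels), "k1" (the pictures are not rectified: a ray, as slopes to the right and down, at radius r is drawn at 1 + k1 r^2 times it, then the intrinsics apply), "position" and "orientation" of the camera in the world. Camera axes: x right, y down, z forward; pixel columns grow to the right and rows downward; lengths in m; the calibration is good to about 2 mm. A picture is of the moment at which its call begins: read the wrist's pose just before it. camera_model takes no time and is no camera call; for the wrist camera it gives the pose at the moment of the call.
- robot.close_job(): hands the job in, once; it reports no verdict.
Trained networks look in the newest picture that a camera, given by its name, has taken for a name from the list of things; names that differ only in an ending like _2 or _b are one class to them, and where a whole thing is asked for, a point or a joint stands for the part that bears it (a point fixed in the world has none). Each returns a list of dicts, best first, with "confidence" (0 to 1); they miss things now and then, are a little off and sometimes report something else, mostly with a low value. They report only what shows in the picture. A call takes as long as a camera call.
- models.outline_of(camera, thing): "pixels" (400x640 bool, what is visible of it) and "pixel" ([column, row] in pixels, amid what is visible of it).
The state is a dict: "t": time; "q": joint angles; "dq": joint speeds; "joint_torque": joint torques, N m; "tool_pos": TCP position; "orientation": TCP orientation; "force": force on the tool from outside, world axes, zero at the start; "wrist_torque": the same for the moment, N m; "opening": finger opening in m.
Only numpy, scipy, OpenCV 4.12 (cv2) and the standard library are available. Lean on these libraries where they do the work, as an engineer would, in place of code of your own. Each camera call takes 0.05 s, during which the arm holds its last target.

## Working session

There is one attempt and no reset: what is moved stays moved. The work goes in short steps, Python scripts to look and compute and a tool call to move; the robot and the scene stay as the last step left them, time stands still between calls to the robot, and variables do not carry over. Pictures are saved under pics/ and viewed, and the job is handed in when it is done.

Besides the shell and the picture viewer there is one more tool, called after ">>>" by a JSON object that holds its "method" and its "body", one argument or row to a line. carry_out: Moves the arm, as the interface text tells. Its arguments: {"type":"object","properties":{"motion":{"type":"array","items":{"type":"number"}},"squeeze":{"type":"number"}},"required":["motion"]}

```bash
ls; mkdir -p pics; cat > h.py <<'E'
import numpy as np, cv2
from plant import robot, imaging, models
from scipy.spatial.transform import Rotation as R
def cam(n):
    m=imaging.camera_model(n); K=np.array(m["K"]); o=np.array(m["orientation"])
    Rm=R.from_rotvec(o).as_matrix() if o.shape==(3,) else o
    return K,m["k1"],np.array(m["position"]),Rm
def ray(c,uv):
    K,k1,p,Rm=c
    d=np.array([(uv[0]-K[0,2])/K[0,0],(uv[1]-K[1,2])/K[1,1]])
    s=d.copy()
    for _ in range(30): s=d/(1+k1*(s@s))
    v=Rm@np.array([s[0],s[1],1]); return p,v/np.linalg.norm(v)
def proj(c,X):
    K,k1,p,Rm=c
    v=Rm.T@(np.array(X)-p); s=v[:2]/v[2]; s=s*(1+k1*(s@s))
    return np.array([K[0,0]*s[0]+K[0,2],K[1,1]*s[1]+K[1,2]])
def atz(c,uv,z):
    p,v=ray(c,uv); return p+v*(z-p[2])/v[2]
def tri(obs):
    A=np.zeros((3,3));b=np.zeros(3);L=[ray(c,uv) for c,uv in obs]
    for p,v in L:
        M=np.eye(3)-np.outer(v,v);A+=M;b+=M@p
    X=np.linalg.solve(A,b)
    return X,[float(np.linalg.norm((np.eye(3)-np.outer(v,v))@(X-p))) for p,v in L]
def snap(n,name):
    c=cam(n); im=imaging.read_camera(n); cv2.imwrite(f"pics/{name}.png",im); return c,im
E
python3 - <<'E'
from h import *
for n in("scene","side","wrist"):
    c,im=snap(n,n+"0"); print(n,c)
s=robot.read_state(); print({k:np.round(v,3).tolist() for k,v in s.items()})
E
```

```text
pics
scene (array([[408.63157306,   0.        , 320.93164623],
       [  0.        , 408.63157306, 201.23587338],
       [  0.        ,   0.        ,   1.        ]]), -0.05521750048906784, array([ 1.21489396, -0.6439788 ,  0.76513283]), array([[ 0.696886  ,  0.39893254, -0.59598887],
       [ 0.71706881, -0.40234007,  0.56915269],
       [-0.01273668, -0.82399957, -0.56644725]]))
side (array([[393.6516434 ,   0.        , 314.19256918],
       [  0.        , 393.6516434 , 205.38782163],
       [  0.        ,   0.        ,   1.        ]]), -0.030190224463880345, array([0.31115637, 0.77955639, 0.84534322]), array([[-0.9562172 , -0.18741229,  0.22477833],
       [-0.2926028 ,  0.62713442, -0.72186288],
       [-0.00568025, -0.75602847, -0.65451409]]))
wrist (array([[290.75832223,   0.        , 319.62911166],
       [  0.        , 290.75832223, 198.91934952],
       [  0.        ,   0.        ,   1.        ]]), -0.015630926107845364, array([ 0.27568794, -0.53759488,  0.38351657]), array([[ 0.34695555, -0.904853  , -0.24670407],
       [-0.93787645, -0.33560471, -0.08807522],
       [-0.00309992,  0.26193612, -0.96508023]]))
{'t': 0.15, 'q': [-1.302, 0.131, 1.489, -0.0, 1.523, -0.085], 'dq': [0.001, -0.001, -0.003, -0.001, 0.001, 0.001], 'joint_torque': [0.002, -56.047, -49.233, 0.077, 0.031, -0.0], 'tool_pos': [0.208, -0.562, 0.237], 'orientation': [-0.363, 2.03, -2.027], 'force': [-0.154, 0.486, 0.837], 'wrist_torque': [-0.049, 0.01, 0.047], 'opening': 0.093}
```

View pics/scene0.png

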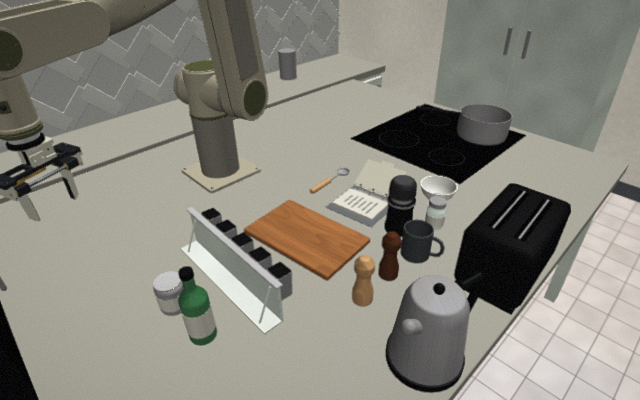

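View pics/side0.png

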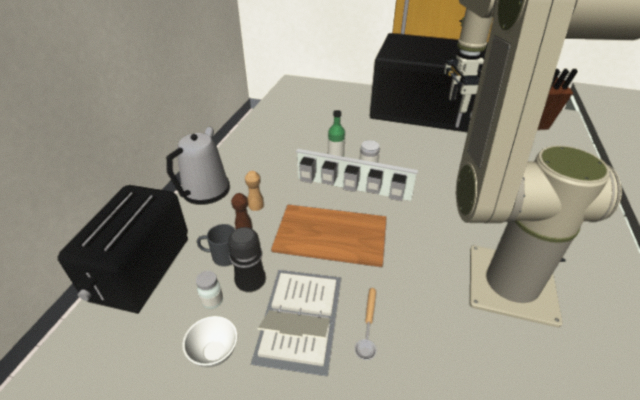

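View pics/wrist0.png

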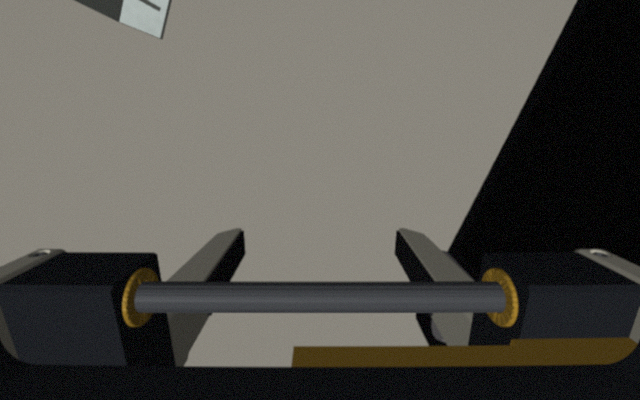

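```bash
python3 - <<'E'
from h import *
for n in("scene","side"):
    c=cam(n); imaging.read_camera(n)
    for t in ["leaf","tab","rail","grinder_lid","board","tin0","tin1","mug","bowl","jar","can","pepper_mill","salt_mill","oil_bottle","spoon"]:
        for r in models.outline_of(n,t):
            if r["confidence"]>0.3:
                m=r["pixels"]; ys,xs=np.nonzero(m); print(n,t,round(r["confidence"],2),np.round(r["pixel"],1), "bbox",xs.min(),ys.min(),xs.max(),ys.max(), "z0",np.round(atz(c,r["pixel"],0.0)[:2],3))
E
```

```text
scene leaf 0.8 [379.2 175.5] bbox 355 161 405 194 z0 [0.442 0.389]
scene tab 0.72 [375.6 176.9] bbox 355 160 404 194 z0 [0.439 0.372]
scene rail 0.66 [236.3 273.4] bbox 182 208 284 333 z0 [ 0.493 -0.268]
scene grinder_lid 0.77 [404.8 188.2] bbox 388 175 415 201 z0 [0.559 0.385]
scene board 0.97 [308.4 236.7] bbox 245 200 368 279 z0 [ 0.516 -0.029]
scene tin0 0.8 [266.4 256. ] bbox 250 248 272 269 z0 [ 0.495 -0.169]
scene tin0 0.8 [284.3 277.1] bbox 267 262 292 298 z0 [ 0.593 -0.186]
scene tin0 0.77 [212.4 217.4] bbox 201 208 221 224 z0 [ 0.231 -0.179]
scene tin0 0.69 [240.7 241.4] bbox 233 233 254 253 z0 [ 0.392 -0.183]
scene tin0 0.65 [225.9 230. ] bbox 215 220 237 238 z0 [ 0.316 -0.184]
scene tin1 0.8 [266.4 256. ] bbox 250 248 272 269 z0 [ 0.495 -0.169]
scene tin1 0.8 [284.3 277.1] bbox 267 262 292 298 z0 [ 0.593 -0.186]
scene tin1 0.77 [212.4 217.4] bbox 201 208 221 224 z0 [ 0.231 -0.179]
scene tin1 0.69 [240.7 241.4] bbox 233 233 254 253 z0 [ 0.392 -0.183]
scene tin1 0.65 [225.9 230. ] bbox 215 220 237 238 z0 [ 0.316 -0.184]
scene mug 0.57 [417.9 247.1] bbox 400 220 444 262 z0 [
[... 1899 characters left out ...]
[208.3 288.8] bbox 195 271 221 307 z0 [0.771 0.25 ]
side jar 0.61 [363.3 171.6] bbox 297 149 416 199 z0 [ 0.485 -0.384]
side can 0.95 [369.2 151.5] bbox 360 140 379 161 z0 [ 0.49  -0.521]
side can 0.69 [306.4 168.8] bbox 299 155 315 182 z0 [ 0.689 -0.341]
side pepper_mill 0.71 [309.7 170.5] bbox 300 155 317 182 z0 [ 0.674 -0.334]
side pepper_mill 0.66 [238.7 206.5] bbox 231 193 252 227 z0 [ 0.837 -0.077]
side pepper_mill 0.58 [349.8 175.9] bbox 343 164 361 191 z0 [ 0.526 -0.344]
side salt_mill 0.78 [257.8 188.7] bbox 245 171 263 210 z0 [ 0.814 -0.181]
side oil_bottle 0.79 [335.8 139.1] bbox 328 111 344 155 z0 [ 0.638 -0.573]
side spoon 0.86 [368.6 340.6] bbox 355 288 376 359 z0 [0.336 0.276]
```

```bash
python3 - <<'E'
import cv2
a=cv2.imread("pics/scene0.png");b=cv2.imread("pics/side0.png")
cv2.imwrite("pics/z1.png",cv2.resize(a[155:275,300:460],None,fx=5,fy=5,interpolation=cv2.INTER_CUBIC))
cv2.imwrite("pics/z2.png",cv2.resize(b[220:375,180:385],None,fx=3.8,fy=3.8,interpolation=cv2.INTER_CUBIC))
cv2.imwrite("pics/z3.png",cv2.resize(a[200:335,170:300],None,fx=4.4,fy=4.4,interpolation=cv2.INTER_CUBIC))
cv2.imwrite("pics/z4.png",cv2.resize(b[140:205,290:420],None,fx=6,fy=6,interpolation=cv2.INTER_CUBIC))
E
```

```text
(no output)
```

View pics/z1.png

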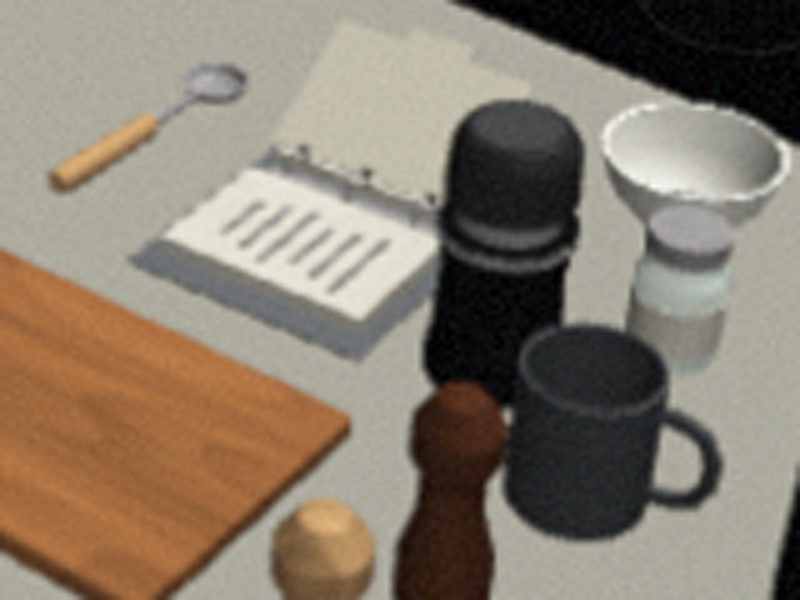

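View pics/z2.png

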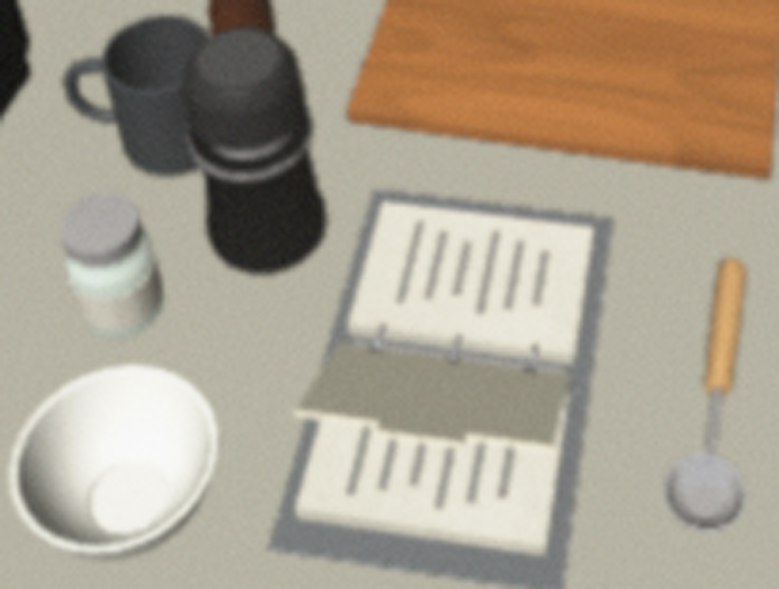

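View pics/z3.png

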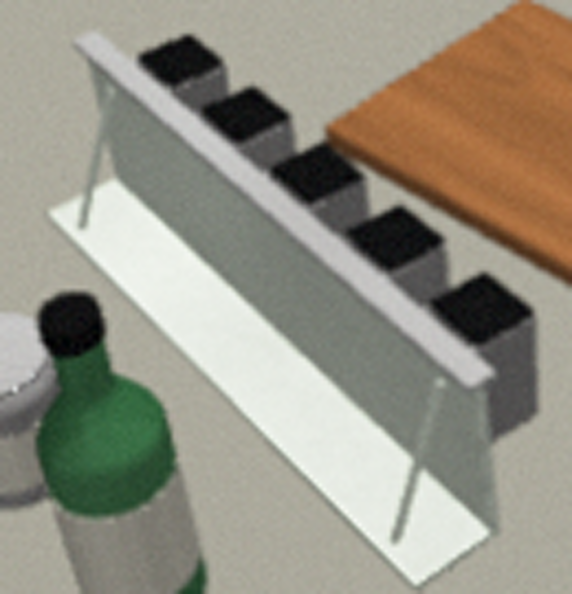

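View pics/z4.png

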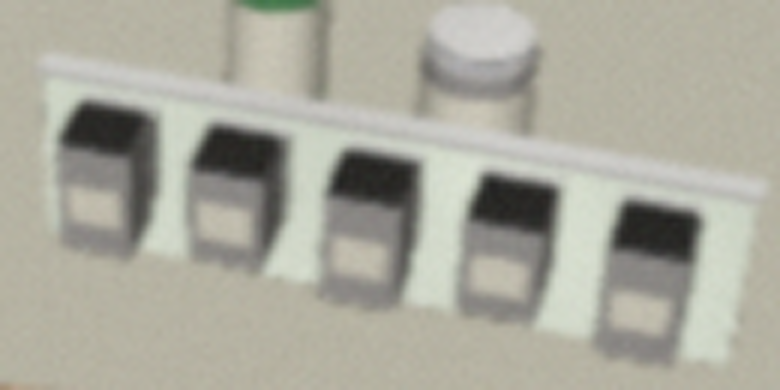

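```bash
python3 - <<'E'
from h import *
S=cam("scene");D=cam("side")
z1=lambda x,y:(300+x/5-.4,155+y/5-.4); z2=lambda x,y:(180+x/3.8-.37,220+y/3.8-.37)
z3=lambda x,y:(170+x/4.4-.39,200+y/4.4-.39); z4=lambda x,y:(290+x/6-.42,140+y/6-.42)
def T(n,a,b):
    X,e=tri([(S,a),(D,b)]); print(n,np.round(X,4),np.round(e,4)); return X
T("tab",z1(441,40),z2(423,436))
T("tabL",z1(410,33),z2(465,441));T("tabR",z1(473,48),z2(380,431))
T("ring1",z1(303,152),z2(535,350));T("ring2",z1(367,177),z2(455,345));T("ring3",z1(432,202),z2(380,334))
T("leafcornerfar", z1(346,22),z2(552,441))
T("binder corner near L", z1(132,262),z2(612,218)); T("binder corner nearR", z1(360,360),z2(375,192))
T("lidtop",z1(520,125),z2(243,55))
T("railLowx",z3(98,33),z4(765,193)); T("railHix",z3(493,375),z4(45,72))
T("board cor A",z1(350,425),z2(355,120))
lids_s=[(180,60),(247,112),(318,173),(397,237),(482,307)]
lids_d=[(655,232),(515,205),(373,180),(238,153),(107,127)]
for a,b in zip(lids_s,lids_d): T("lid",z3(*a),z4(*b))
for n,c in(("scene",S),("side",D)):
    imaging.read_camera(n); r=models.outline_of(n,"board")[0]; m=r["pixels"].astype(np.uint8)
    cs=cv2.findContours(m,cv2.RETR_EXTERNAL,cv2.CHAIN_APPROX_NONE)[0]; cc=max(cs,key=cv2.contourArea)
    ap=cv2.approxPolyDP(cc,6,True)[:,0]; print(n,[(p.tolist(),np.round(atz(c,p,0.018)[:2],3).tolist()) for p in ap])
E
```

```text
tab [0.4958 0.36   0.0859] [0.0004 0.0004]
tabL [0.4726 0.3553 0.0842] [0.0002 0.0002]
tabR [0.5195 0.3647 0.0871] [0.0007 0.0007]
ring1 [0.4639 0.2535 0.0306] [0.0027 0.0027]
ring2 [0.5135 0.2626 0.0285] [0.0017 0.0017]
ring3 [0.5626 0.2689 0.0286] [0.002 0.002]
leafcornerfar [0.427  0.3402 0.0814] [0.0009 0.0009]
binder corner near L [0.446  0.1119 0.0014] [0.0005 0.0005]
binder corner nearR [0.6164 0.1376 0.0007] [0.0002 0.0002]
lidtop [0.6761 0.1872 0.1714] [0.0011 0.0011]
railLowx [ 0.2999 -0.2663  0.1188] [0.001 0.001]
railHix [ 0.699  -0.2743  0.1145] [0.0008 0.0008]
board cor A [0.6548 0.081  0.0061] [0.0011 0.0011]
lid [ 0.3494 -0.2368  0.1061] [0.0016 0.0016]
lid [ 0.4239 -0.237   0.1068] [0.0005 0.0005]
lid [ 0.5007 -0.2392  0.1057] [0.0007 0.0007]
lid [ 0.5766 -0.2408  0.1065] [0.0001 0.0001]
lid [ 0.6522 -0.243   0.1072] [0.0003 0.0003]
scene [([244, 230], [0.375, -0.157]), ([324, 279], [0.684, -0.13]), ([369, 242], [0.67, 0.061]), ([291, 201], [0.359, 0.039])]
side [([286, 206], [0.681, -0.104]), ([274, 252], [0.645, 0.092]), ([383, 265], [0.342, 0.051]), ([384, 216], [0.372, -0.147])]
```

```bash
cat >> h.py <<'E'
def pose():
    s=robot.read_state(); return np.array(s["tool_pos"]),R.from_rotvec(s["orientation"]),s
def down(yaw):
    # tool y down, tool z along (cos yaw, sin yaw,0), x = y cross z
    z=np.array([np.cos(yaw),np.sin(yaw),0]);y=np.array([0,0,-1.]);x=np.cross(y,z)
    return R.from_matrix(np.stack([x,y,z],1))
def plan(wps,maxs=0.04,maxr=7.0,p=None,Q=None):
    """wps: list of (pos,rot,grip[,maxs][,hold rows]); prints calls"""
    if p is None: p,Q,_=pose()
    rows=[]
    for w in wps:
        P,T,g=w[:3]; ms=w[3] if len(w)>3 else maxs; hold=w[4] if len(w)>4 else 0
        P=np.array(P,float)
        rv=(Q.inv()*T).as_rotvec(); n=max(1,int(np.ceil(np.linalg.norm(P-p)/ms-1e-6)),int(np.ceil(np.degrees(np.linalg.norm(rv))/maxr-1e-6)))
        p0=p.copy();Q0=Q
        for i in range(1,n+1):
            Pt=p0+(P-p0)*i/n; Qt=Q0*R.from_rotvec(rv*i/n)
            d=np.round(Q.inv().apply(Pt-p),4 if ms<0.01 else 3); r=np.round(np.degrees((Q.inv()*Qt).as_rotvec()),1)
            rows.append([*d,*r,g]); p=p+Q.apply(d); Q=Q*R.from_rotvec(np.radians(r))
        rows+=[[0]*6+[g]]*hold
    while len(rows)%5: rows.append([0]*6+[rows[-1][6]])
    for i in range(0,len(rows),5):
        print("["+", ".join("%g"%(x+0.0 if abs(x)>1e-9 else 0) for r in rows[i:i+5] for x in r)+"]")
    print("end",np.round(p,4))
    return p,Q
E
python3 - <<'E'
from h import *
p,Q,s=pose(); print(np.round(Q.as_matrix(),3), s["q"], s["t"])
z=Q.as_matrix()[:,2]; print("yaw z",np.degrees(np.arctan2(z[1],z[0])))
H=np.array([.511,.262]);ax=np.array([.989,.148]);ou=np.array([-.148,.989])
yaw=np.arctan2(.148,.989)
for y in (yaw,yaw+np.pi): print("rot needed",np.degrees((Q.inv()*down(y)).magnitude()))
def P(xp,yp,ztip): q=H+ax*xp+ou*yp; return [q[0],q[1],ztip+.019]
best=min((yaw,yaw+np.pi),key=lambda y:(Q.inv()*down(y)).magnitude())
T=down(best); print("yaw",best)
plan([([.42,-.3,.36],R.from_rotvec((Q.as_rotvec()))*R.from_rotvec((Q.inv()*T).as_rotvec()*.4),-1),([.45,.15,.36],T,-1),(P(-.02,.15,.30),T,-1)])
E
```

```text
[[-0.938 -0.     0.346]
 [-0.346  0.    -0.938]
 [-0.    -1.    -0.   ]] [-1.30242464e+00  1.30430751e-01  1.48821464e+00  2.35407839e-06
  1.52299702e+00 -8.53833694e-02] 1.95
yaw z -69.73133460697099
rot needed 78.24226885970856
rot needed 101.75773121290753
yaw 0.14854382420559775
[-0.032, -0.014, -0.019, 0, -3.5, 0, -1, -0.034, -0.013, -0.017, 0, -3.5, 0, -1, -0.034, -0.014, -0.016, 0, -3.4, 0, -1, -0.035, -0.013, -0.013, 0, -3.5, 0, -1, -0.036, -0.014, -0.011, 0, -3.5, 0, -1]
[-0.036, -0.014, -0.008, 0, -3.5, 0, -1, -0.037, -0.013, -0.007, 0, -3.4, 0, -1, -0.038, -0.014, -0.004, 0, -3.5, 0, -1, -0.037, -0.013, -0.002, 0, -3.5, 0, -1, -0.031, 0, -0.021, 0, -3.9, 0, -1]
[-0.032, 0, -0.02, 0, -3.9, 0, -1, -0.034, 0, -0.016, 0, -3.9, 0, -1, -0.034, 0, -0.015, 0, -3.9, 0, -1, -0.036, 0, -0.012, 0, -4, 0, -1, -0.036, 0, -0.01, 0, -3.9, 0, -1]
[-0.037, 0, -0.007, 0, -3.9, 0, -1, -0.038, 0, -0.005, 0, -3.9, 0, -1, -0.037, 0, -0.002, 0, -3.9, 0, -1, -0.038, 0, 0, 0, -3.9, 0, -1, -0.037, 0, 0.003, 0, -3.9, 0, -1]
[-0.037, 0, 0.006, 0, -3.9, 0, -1, -0.036, 0.006, 0.008, 0, 0, 0, -1, -0.036, 0.006, 0.008, 0, 0, 0, -1, -0.036, 0.005, 0.008, 0, 0, 0, -1, -0.036, 0.006, 0.008, 0, 0, 0, -1]
[-0.036, 0.006, 0.008, 0, 0, 0, -1, -0.036, 0.006, 0.008, 0, 0, 0, -1, -0.036, 0.006, 0.008, 0, 0, 0, -1, 0, 0, 0, 0, 0, 0, -1, 0, 0, 0, 0, 0, 0, -1]
end [0.4687 0.4071 0.3187]
```

>>> {"method": "carry_out", "body": {
  "motion": [-0.032, -0.014, -0.019, 0, -3.5, 0, -1, -0.034, -0.013, -0.017, 0, -3.5, 0, -1, -0.034, -0.014, -0.016, 0, -3.4, 0, -1, -0.035, -0.013, -0.013, 0, -3.5, 0, -1, -0.036, -0.014, -0.011, 0, -3.5, 0, -1]
}}

```text
t: 2.45
tool_pos: [0.3248, -0.4136, 0.3041]
orientation: [-0.632, 1.847, -1.836]
force: [0.9, 0.8, 0.0]
opening: 0.0573
```

>>> {"method": "carry_out", "body": {
  "motion": [-0.036, -0.014, -0.008, 0, -3.5, 0, -1, -0.037, -0.013, -0.007, 0, -3.4, 0, -1, -0.038, -0.014, -0.004, 0, -3.5, 0, -1, -0.037, -0.013, -0.002, 0, -3.5, 0, -1, -0.031, 0, -0.021, 0, -3.9, 0, -1]
}}

```text
t: 2.95
tool_pos: [0.4259, -0.2532, 0.3634]
orientation: [-0.869, 1.628, -1.626]
force: [0.1, 0.7, 0.6]
opening: 0.0172
```

>>> {"method": "carry_out", "body": {
  "motion": [-0.032, 0, -0.02, 0, -3.9, 0, -1, -0.034, 0, -0.016, 0, -3.9, 0, -1, -0.034, 0, -0.015, 0, -3.9, 0, -1, -0.036, 0, -0.012, 0, -4, 0, -1, -0.036, 0, -0.01, 0, -3.9, 0, -1]
}}

```text
t: 3.45
tool_pos: [0.4343, -0.0582, 0.365]
orientation: [-1.087, 1.374, -1.378]
force: [1.1, -0.2, -1.8]
opening: 0.0006
```

>>> {"method": "carry_out", "body": {
  "motion": [-0.037, 0, -0.007, 0, -3.9, 0, -1, -0.038, 0, -0.005, 0, -3.9, 0, -1, -0.037, 0, -0.002, 0, -3.9, 0, -1, -0.038, 0, 0, 0, -3.9, 0, -1, -0.037, 0, 0.003, 0, -3.9, 0, -1]
}}

```text
t: 3.95
tool_pos: [0.4388, 0.1378, 0.3666]
orientation: [-1.259, 1.111, -1.121]
force: [0.5, -0.6, -1.1]
opening: 0.0004
```

```bash
python3 - <<'E'
from h import *
p,Q,s=pose(); print(p,s["q"])
c,im=snap("wrist","w1")
H=np.array([.511,.262]);ax=np.array([.989,.148]);ou=np.array([-.148,.989])
def B(xp,yp,z): q=H+ax*xp+ou*yp; return [q[0],q[1],z]
th=.6
for X in [B(-.075,0,.018),B(.075,0,.018),B(-.075,.112*np.cos(th),.018+.112*np.sin(th)),B(.075,.112*np.cos(th),.018+.112*np.sin(th)),B(0,.123*np.cos(th),.018+.123*np.sin(th)),B(-.0875,-.139,0),B(.0875,-.139,0),[.676,.187,.17]]:
    u=proj(c,X); print(u); cv2.circle(im,tuple(int(round(v)) for v in u),3,(0,0,255),-1)
cv2.imwrite("pics/w1.png",im)
T=down(.1485)
def P(xp,yp,ztip): q=B(xp,yp,0); return [q[0],q[1],ztip+.019]
plan([(P(-.02,.15,.25),T,-1),(P(-.02,.15,.06),T,-1,.03),(P(-.02,.12,.06),T,-1,.02,3)])
E
```

```text
[0.43879354 0.13775579 0.36656406] [ 1.93240347e-01 -2.75572299e-01  1.64246914e+00 -7.79553409e-04
  1.76603954e+00  6.91382940e-02]
[325.50094304  94.82359252]
[418.26076119  92.72595876]
[325.49386054  17.28237359]
[438.29838664  15.05966014]
[383.25288902   6.60357202]
[319.71969004 177.6933828 ]
[417.0249349  175.27706376]
[519.13380356 166.66875195]
[-0.032, 0.012, 0.008, -0.1, -0.1, 0, -1, -0.033, 0.013, 0.008, 0, -0.1, 0, -1, -0.032, 0.012, 0.008, -0.1, -0.2, -0.1, -1, -0.032, 0.012, 0.009, 0, -0.1, 0, -1, -0.032, 0.012, 0.008, -0.1, -0.1, 0, -1]
[-0.033, 0.013, 0.008, -0.1, -0.1, 0, -1, -0.032, 0.012, 0.009, 0, -0.2, -0.1, -1, -0.032, 0.012, 0.009, -0.1, -0.1, 0, -1, 0, 0.027, 0, 0, 0, 0, -1, 0, 0.027, 0, 0, 0, 0, -1]
[0, 0.027, 0, 0, 0, 0, -1, 0, 0.028, 0, 0, 0, 0, -1, 0, 0.027, 0, 0, 0, 0, -1, 0, 0.027, 0, 0, 0, 0, -1, 0, 0.027, 0, 0, 0, 0, -1]
[0.015, 0, 0, 0, 0, 0, -1, 0.015, 0, 0, 0, 0, 0, -1, 0, 0, 0, 0, 0, 0, -1, 0, 0, 0, 0, 0, 0, -1, 0, 0, 0, 0, 0, 0, -1]
end [0.4738 0.3777 0.0791]
```

View pics/w1.png

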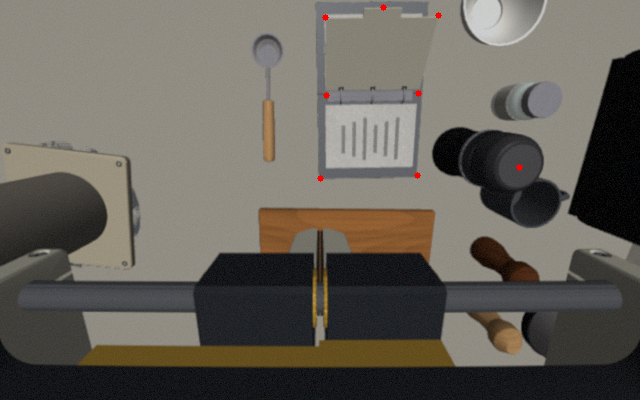

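The wrist view confirms the model: the hinge line is near (325–418, 94), the tab near (383, 7) and the lid top near (518, 166).

>>> {"method": "carry_out", "body": {
  "motion": [-0.032, 0.012, 0.008, -0.1, -0.1, 0, -1, -0.033, 0.013, 0.008, 0, -0.1, 0, -1, -0.032, 0.012, 0.008, -0.1, -0.2, -0.1, -1, -0.032, 0.012, 0.009, 0, -0.1, 0, -1, -0.032, 0.012, 0.008, -0.1, -0.1, 0, -1]
}}

```text
t: 4.5
tool_pos: [0.4587, 0.3131, 0.3078]
orientation: [-1.264, 1.097, -1.108]
force: [0.7, 0.1, 0.8]
opening: 0.0004
```

>>> {"method": "carry_out", "body": {
  "motion": [-0.033, 0.013, 0.008, -0.1, -0.1, 0, -1, -0.032, 0.012, 0.009, 0, -0.2, -0.1, -1, -0.032, 0.012, 0.009, -0.1, -0.1, 0, -1, 0, 0.027, 0, 0, 0, 0, -1, 0, 0.027, 0, 0, 0, 0, -1]
}}

```text
t: 5.0
tool_pos: [0.4722, 0.4217, 0.2157]
orientation: [-1.267, 1.09, -1.1]
force: [0.7, 0.5, -0.9]
opening: 0.0003
```

>>> {"method": "carry_out", "body": {
  "motion": [0, 0.027, 0, 0, 0, 0, -1, 0, 0.028, 0, 0, 0, 0, -1, 0, 0.027, 0, 0, 0, 0, -1, 0, 0.027, 0, 0, 0, 0, -1, 0, 0.027, 0, 0, 0, 0, -1]
}}

```text
t: 5.5
tool_pos: [0.4742, 0.4223, 0.0744]
orientation: [-1.266, 1.09, -1.1]
force: [0.0, -0.0, 0.2]
opening: 0.0003
```

```bash
cat >> h.py <<'E'
H=np.array([.511,.262]);ax=np.array([.989,.148]);ou=np.array([-.148,.989])
def B(xp,yp,z): q=H+ax*xp+ou*yp; return [q[0],q[1],z]
def P(xp,yp,ztip): q=B(xp,yp,0); return [q[0],q[1],ztip+.019]
E
python3 - <<'E'
from h import *
p,Q,s=pose(); print(p,s["force"])
d=p[:2]-H; print("x',y',ztip",d@ax,d@ou,p[2]-.019)
T=down(.1485)
plan([(P(-.02,yp,z),T,-1,.016) for yp,z in[(.12,.06),(.06,.08),(.01,.105),(-.04,.11),(-.075,.085)]])
E
```

```text
[0.47419159 0.42226061 0.07443037] [ 0.01591369 -0.04401335  0.24363805]
x',y',ztip -0.012684944571454774 0.16394538933641692 0.05543036649851578
[0.015, -0.002, -0.002, -0.2, 0.1, -0.1, -1, 0.014, -0.001, -0.003, -0.3, 0, 0, -1, 0.015, -0.002, -0.002, -0.2, 0.1, -0.1, -1, 0.015, -0.005, 0, 0, 0, 0, -1, 0.015, -0.005, 0, 0, 0, 0, -1]
[0.015, -0.005, 0, 0, 0, 0, -1, 0.015, -0.005, 0, 0, 0, 0, -1, 0.012, -0.006, 0, 0, 0, 0, -1, 0.013, -0.006, 0, 0, 0, 0, -1, 0.012, -0.006, 0, 0, 0, 0, -1]
[0.013, -0.007, 0, 0, 0, 0, -1, 0.012, -0.001, 0, 0, 0, 0, -1, 0.013, -0.001, 0, 0, 0, 0, -1, 0.012, -0.001, 0, 0, 0, 0, -1, 0.013, -0.002, 0, 0, 0, 0, -1]
[0.012, 0.008, 0, 0, 0, 0, -1, 0.011, 0.009, 0, 0, 0, 0, -1, 0.012, 0.008, 0, 0, 0, 0, -1, 0, 0, 0, 0, 0, 0, -1, 0, 0, 0, 0, 0, 0, -1]
end [0.5027 0.1849 0.1044]
```

>>> {"method": "carry_out", "body": {
  "motion": [0.015, -0.002, -0.002, -0.2, 0.1, -0.1, -1, 0.014, -0.001, -0.003, -0.3, 0, 0, -1, 0.015, -0.002, -0.002, -0.2, 0.1, -0.1, -1, 0.015, -0.005, 0, 0, 0, 0, -1, 0.015, -0.005, 0, 0, 0, 0, -1]
}}

```text
t: 6.0
tool_pos: [0.4773, 0.349, 0.0941]
orientation: [-1.27, 1.104, -1.09]
force: [-0.4, 2.9, 3.6]
opening: 0.0006
```

>>> {"method": "carry_out", "body": {
  "motion": [0.015, -0.005, 0, 0, 0, 0, -1, 0.015, -0.005, 0, 0, 0, 0, -1, 0.012, -0.006, 0, 0, 0, 0, -1, 0.013, -0.006, 0, 0, 0, 0, -1, 0.012, -0.006, 0, 0, 0, 0, -1]
}}

```text
t: 6.5
tool_pos: [0.4912, 0.2765, 0.1306]
orientation: [-1.259, 1.1, -1.094]
force: [-0.4, 1.4, -0.7]
opening: 0.0006
```

```bash
python3 - <<'E'
from h import *
p,Q,s=pose(); print(p,s["force"])
d=p[:2]-H; print("x',y',ztip",d@ax,d@ou,p[2]-.019)
T=down(.1485)
plan([(P(-.02,yp,z),T,-1,.016) for yp,z in[(-.04,.11),(-.075,.085)]])
c,im=snap("side","s1"); cv2.imwrite("pics/s1.png",cv2.resize(im[180:380,180:400],None,fx=3,fy=3))
E
```

```text
[0.49120615 0.27650653 0.13056087] [-0.35330263  1.39348716 -0.6939932 ]
x',y',ztip -0.017429155138311874 0.017276450106670525 0.11156086556534979
[0.014, 0, -0.001, -0.1, 0, -0.2, -1, 0.015, 0, 0, -0.2, 0, -0.2, -1, 0.014, 0.001, -0.001, -0.1, 0, -0.2, -1, 0.014, 0, -0.001, -0.2, 0, -0.2, -1, 0.012, 0.008, 0, 0, 0, 0, -1]
[0.012, 0.009, 0, 0, 0, 0, -1, 0.011, 0.008, 0.001, 0, 0, 0, -1, 0, 0, 0, 0, 0, 0, -1, 0, 0, 0, 0, 0, 0, -1, 0, 0, 0, 0, 0, 0, -1]
end [0.5028 0.1852 0.1041]
```

View pics/s1.png

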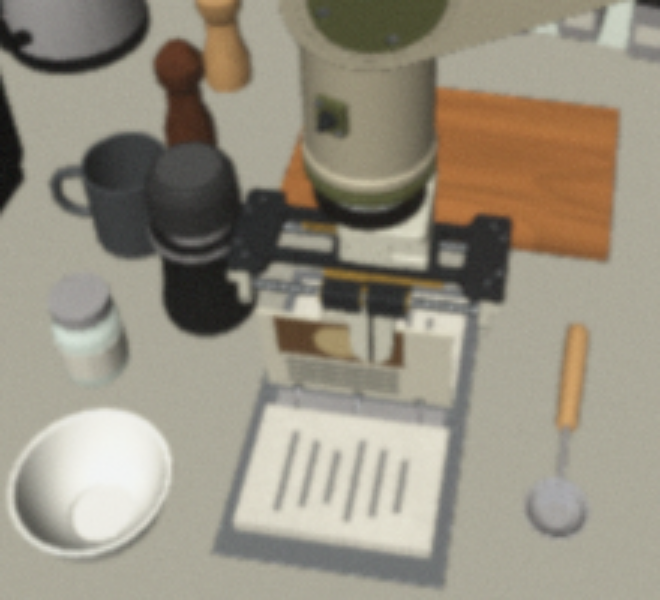

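Leaf is upright, with the fingers on its lower (printed) face. I'll carry on over the top.

>>> {"method": "carry_out", "body": {
  "motion": [0.014, 0, -0.001, -0.1, 0, -0.2, -1, 0.015, 0, 0, -0.2, 0, -0.2, -1, 0.014, 0.001, -0.001, -0.1, 0, -0.2, -1, 0.014, 0, -0.001, -0.2, 0, -0.2, -1, 0.012, 0.008, 0, 0, 0, 0, -1]
}}

```text
t: 7.05
tool_pos: [0.4999, 0.2013, 0.1218]
orientation: [-1.277, 1.098, -1.101]
force: [1.3, 1.7, 0.9]
opening: 0.0004
```

>>> {"method": "carry_out", "body": {
  "motion": [0.012, 0.009, 0, 0, 0, 0, -1, 0.011, 0.008, 0, 0, 0, 0, -1, 0, 0, 0, 0, 0, 0, -1, 0, 0, 0, 0, 0, 0, -1, 0, 0, 0, 0, 0, 0, -1]
}}

```text
t: 7.55
tool_pos: [0.5019, 0.174, 0.1]
orientation: [-1.28, 1.104, -1.101]
force: [-0.4, 0.7, 1.0]
opening: 0.0006
```

```bash
python3 - <<'E'
from h import *
p,Q,s=pose(); print(p,s["force"])
d=p[:2]-H; print("x',y',ztip",d@ax,d@ou,p[2]-.019)
T=down(.1485)
plan([(P(-.02,yp,z),T,-1,.012) for yp,z in[(-.092,.055),(-.098,.035),(-.098,.022)]])
E
```

```text
[0.50189602 0.17395974 0.10000799] [-0.36504328  0.71359262  0.97389404]
x',y',ztip -0.022033796494198198 -0.08572442335143587 0.08100799405222331
[0.002, 0.009, 0.001, 0.1, -0.1, 0.1, -1, 0.002, 0.008, 0, 0.1, 0, 0, -1, 0.002, 0.009, 0.001, 0.1, -0.1, 0.1, -1, 0.003, 0.01, 0, 0, 0, 0, -1, 0.003, 0.01, 0, 0, 0, 0, -1]
[0, 0.007, 0, 0, 0, 0, -1, 0, 0.006, 0, 0, 0, 0, -1, 0, 0, 0, 0, 0, 0, -1, 0, 0, 0, 0, 0, 0, -1, 0, 0, 0, 0, 0, 0, -1]
end [0.5056 0.1623 0.041 ]
```

>>> {"method": "carry_out", "body": {
  "motion": [0.002, 0.009, 0.001, 0.1, -0.1, 0.1, -1, 0.002, 0.008, 0, 0.1, 0, 0, -1, 0.002, 0.009, 0.001, 0.1, -0.1, 0.1, -1, 0.003, 0.01, 0, 0, 0, 0, -1, 0.003, 0.01, 0, 0, 0, 0, -1]
}}

```text
t: 8.05
tool_pos: [0.5072, 0.1636, 0.0524]
orientation: [-1.273, 1.094, -1.097]
force: [-0.4, -0.7, 0.2]
opening: 0.0005
```

>>> {"method": "carry_out", "body": {
  "motion": [0, 0.004, 0, 0, 0, 0, -1, 0, 0.003, 0, 0, 0, 0, -1, 0, 0.003, 0, 0, 0, 0, -1, 0, 0.003, 0, 0, 0, 0, -1, 0, 0, 0, 0, 0, 0, -1]
}}

```text
t: 8.55
tool_pos: [0.5067, 0.1629, 0.0393]
orientation: [-1.275, 1.097, -1.097]
force: [-0.2, 0.2, -0.4]
opening: 0.0003
```

>>> {"method": "carry_out", "body": {
  "motion": [0, 0.002, 0, 0, 0, 0, -1, 0, 0.002, 0, 0, 0, 0, -1, 0, 0.002, 0, 0, 0, 0, -1, 0, 0.002, 0, 0, 0, 0, -1, 0, 0.001, 0, 0, 0, 0, -1]
}}

```text
t: 9.05
tool_pos: [0.5075, 0.1631, 0.0387]
orientation: [-1.277, 1.096, -1.097]
force: [-6.3, -2.2, 8.9]
opening: 0.0008
```

```bash
python3 - <<'E'
from h import *
p,Q,s=pose(); print(p,s["force"])
c,im=snap("scene","s2"); cv2.imwrite("pics/s2.png",cv2.resize(im[130:280,280:480],None,fx=4,fy=4))
T=down(.1485); L=[.676,.187]
plan([([p[0],p[1],.26],T,-1),(L+[.26],T,-1),(L+[.205],T,-1,.015,2)])
E
```

```text
[0.50748066 0.16309146 0.03874794] [-6.26038629 -2.15532265  8.92642608]
[0, -0.037, 0, 0, 0, 0, -1, 0, -0.037, 0, 0, 0.1, 0, -1, 0, -0.037, 0, 0, 0, 0, -1, 0, -0.037, 0, 0, 0.1, 0, -1, 0, -0.036, 0, 0, 0, 0, -1]
[0, -0.037, 0, -0.1, 0, 0, -1, 0, 0, 0.034, 0, 0, 0, -1, 0.001, 0, 0.034, 0, 0, 0, -1, 0, 0, 0.034, 0, 0, 0, -1, 0, 0, 0.034, 0, 0, 0, -1]
[0, -0.001, 0.034, 0, 0, 0, -1, 0, 0.014, 0, 0, 0, 0, -1, 0, 0.014, 0, 0, 0, 0, -1, 0, 0.014, 0, 0, 0, 0, -1, 0, 0.013, 0, 0, 0, 0, -1]
[0, 0, 0, 0, 0, 0, -1, 0, 0, 0, 0, 0, 0, -1, 0, 0, 0, 0, 0, 0, -1, 0, 0, 0, 0, 0, 0, -1, 0, 0, 0, 0, 0, 0, -1]
end [0.6756 0.1874 0.2055]
```

View pics/s2.png

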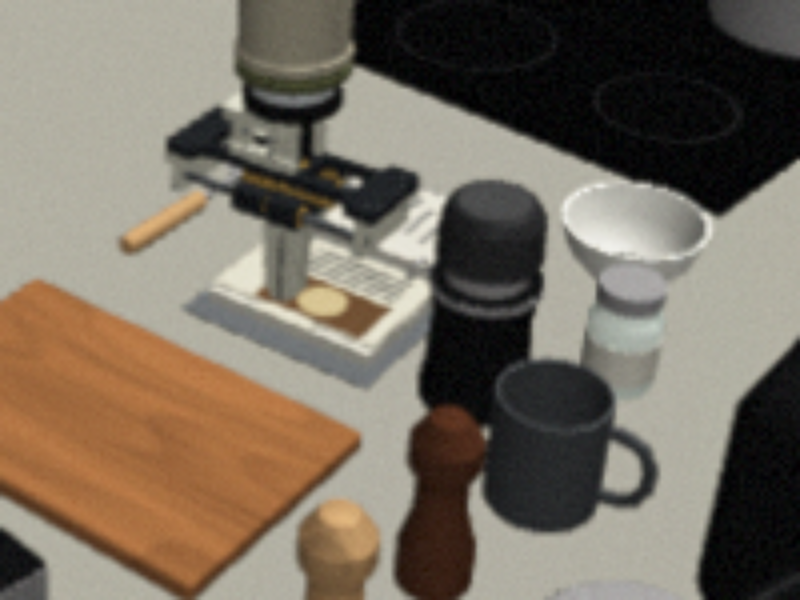

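>>> {"method": "carry_out", "body": {
  "motion": [0, -0.037, 0, 0, 0, 0, -1, 0, -0.037, 0, 0, 0.1, 0, -1, 0, -0.037, 0, 0, 0, 0, -1, 0, -0.037, 0, 0, 0.1, 0, -1, 0, -0.036, 0, 0, 0, 0, -1]
}}

```text
t: 9.6
tool_pos: [0.5029, 0.1626, 0.2213]
orientation: [-1.286, 1.106, -1.094]
force: [1.0, -0.3, -0.0]
opening: 0.0006
```

>>> {"method": "carry_out", "body": {
  "motion": [0, -0.037, 0, -0.1, 0, 0, -1, 0, 0, 0.034, 0, 0, 0, -1, 0, 0, 0.034, 0, 0, 0, -1, 0, 0, 0.034, 0, 0, 0, -1, 0, 0, 0.034, 0, 0, 0, -1]
}}

```text
t: 10.1
tool_pos: [0.6439, 0.1853, 0.2714]
orientation: [-1.272, 1.094, -1.099]
force: [0.4, 0.2, 0.7]
opening: 0.0002
```

>>> {"method": "carry_out", "body": {
  "motion": [0, 0, 0.034, 0, 0, 0, -1, 0, 0, 0, 0, 0, 0, -1, 0, 0, 0, 0, 0, 0, -1, 0, 0, 0, 0, 0, 0, -1, 0, 0, 0, 0, 0, 0, -1]
}}

```text
t: 10.6
tool_pos: [0.6805, 0.1909, 0.2665]
orientation: [-1.275, 1.097, -1.098]
force: [0.1, 0.6, 0.2]
opening: 0.0005
```

```bash
python3 - <<'E'
from h import *
p,Q,s=pose(); print(p,s["force"])
c,im=snap("side","s3")
T=down(.1485); L=[.676,.187]
plan([(L+[.195],T,-1,.015)])
cv2.imwrite("pics/s3.png",cv2.resize(im[180:380,180:400],None,fx=3,fy=3))
E
```

```text
[0.68054906 0.19093256 0.26645437] [0.09420836 0.55583591 0.19610936]
[0.001, 0.014, -0.001, 0, 0, 0, -1, 0, 0.015, -0.001, 0, 0.1, 0, -1, 0.001, 0.014, -0.001, -0.1, 0, 0, -1, 0.001, 0.014, -0.001, 0, 0, 0, -1, 0, 0.015, -0.001, 0, 0, 0, -1]
end [0.6761 0.1873 0.1947]
```

View pics/s3.png

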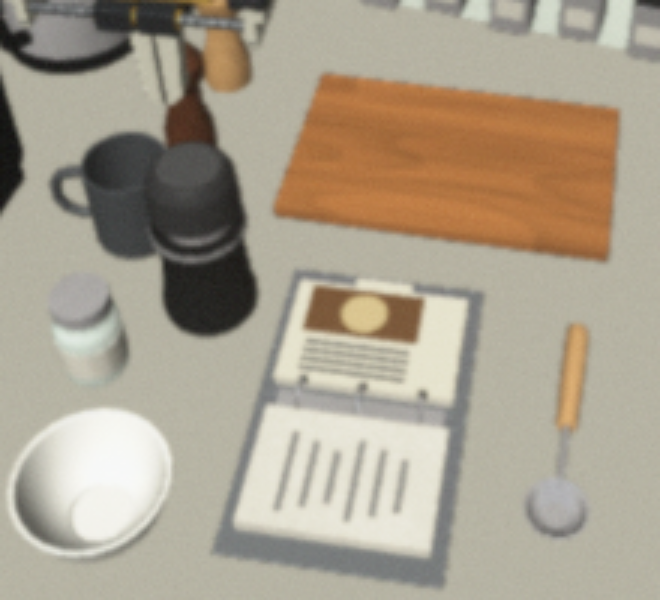

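Leaf lies flat with the printed face up. Grinder next.

>>> {"method": "carry_out", "body": {
  "motion": [0.001, 0.014, -0.001, 0, 0, 0, -1, 0, 0.014, -0.001, 0, 0, 0, -1, 0.001, 0.014, -0.001, 0, 0, 0, -1, 0.001, 0.014, -0.001, 0, 0, 0, -1, 0, 0.01, 0, 0, 0, 0, -1]
}}

```text
t: 11.15
tool_pos: [0.676, 0.1873, 0.1984]
orientation: [-1.272, 1.093, -1.099]
force: [-0.8, 0.7, 0.5]
opening: 0.0005
```

>>> {"method": "carry_out", "body": {
  "motion": [0, 0.004, 0, 0, 0, 0, -1, 0, 0.004, 0, 0, 0, 0, -1, 0, 0.003, 0, 0, 0, 0, -1, 0, 0.003, 0, 0, 0, 0, -1, 0, 0.003, 0, 0, 0, 0, -1]
}}

```text
t: 11.65
tool_pos: [0.6753, 0.1871, 0.1795]
orientation: [-1.274, 1.095, -1.098]
force: [-3.4, -0.8, 5.4]
opening: 0.0005
```

>>> {"method": "carry_out", "body": {
  "motion": [0, 0.003, 0, 0, 0, 0, -1, 0, 0.003, 0, 0, 0, 0, -1, 0, 0.003, 0, 0, 0, 0, -1, 0, 0.002, 0, 0, 0, 0, -1, 0, 0.002, 0, 0, 0, 0, -1]
}}

```text
t: 12.15
tool_pos: [0.6759, 0.1873, 0.1773]
orientation: [-1.27, 1.091, -1.1]
force: [-7.4, -2.4, 10.7]
opening: 0.0007
```

>>> {"method": "carry_out", "body": {
  "motion": [0, 0.003, 0, 0, 0, 0, -1, 0, 0.003, 0, 0, 0, 0, -1, 0, 0.003, 0, 0, 0, 0, -1, 0, 0.003, 0, 0, 0, 0, -1, 0, 0.003, 0, 0, 0, 0, -1]
}}

```text
t: 12.65
tool_pos: [0.6759, 0.1873, 0.1772]
orientation: [-1.266, 1.086, -1.103]
force: [-12.0, -2.0, 16.5]
opening: 0.0008
```

>>> {"method": "carry_out", "body": {
  "motion": [0, 0.003, 0, 0, 0, 0, -1, 0, 0.003, 0, 0, 0, 0, -1, 0, 0.003, 0, 0, 0, 0, -1, 0, 0.003, 0, 0, 0, 0, -1, 0, 0.003, 0, 0, 0, 0, -1]
}}

```text
t: 13.15
tool_pos: [0.6759, 0.1873, 0.1772]
orientation: [-1.263, 1.082, -1.105]
force: [-12.1, -4.3, 17.9]
opening: 0.0007
```

>>> {"method": "carry_out", "body": {
  "motion": [0, 0.003, 0, 0, 0, 0, -1, 0, 0.003, 0, 0, 0, 0, -1, 0, 0.003, 0, 0, 0, 0, -1, 0, 0.003, 0, 0, 0, 0, -1, 0, 0.003, 0, 0, 0, 0, -1]
}}

```text
t: 13.65
tool_pos: [0.6758, 0.1873, 0.1772]
orientation: [-1.259, 1.078, -1.107]
force: [-12.0, -2.8, 18.1]
opening: 0.0007
```

>>> {"method": "carry_out", "body": {
  "motion": [0, 0.003, 0, 0, 0, 0, -1, 0, 0.003, 0, 0, 0, 0, -1, 0, 0.003, 0, 0, 0, 0, -1, 0, 0.003, 0, 0, 0, 0, -1, 0, -0.01, 0, 0, 0, 0, -1]
}}

```text
t: 14.15
tool_pos: [0.6752, 0.1872, 0.1869]
orientation: [-1.257, 1.075, -1.109]
force: [-0.1, 0.2, 1.5]
opening: 0.0001
```

>>> {"method": "carry_out", "body": {
  "motion": [0, -0.02, 0, 0, 0, 0, -1, 0, -0.03, 0, 0, 0, 0, -1, 0, -0.03, 0, 0, 0, 0, -1, 0, -0.03, 0, 0, 0, 0, -1, 0, -0.02, 0, 0, 0, 0, -1]
}}

```text
t: 14.65
tool_pos: [0.6713, 0.187, 0.3188]
orientation: [-1.258, 1.076, -1.108]
force: [-0.2, -0.0, 0.2]
opening: 0.0008
```

```bash
python3 - <<'E'
from h import *
T=down(-.02)
plan([([.60,.02,.33],T,0.35,.045),([.50,-.20,.30],T,0.35,.045,2)])
E
```

```text
[0.031, -0.003, -0.019, -0.3, 2, 0, 0.35, 0.031, -0.002, -0.018, -0.3, 2, 0, 0.35, 0.032, -0.003, -0.017, -0.3, 2, 0, 0.35, 0.033, -0.002, -0.016, -0.3, 2, 0, 0.35, 0.033, -0.003, -0.015, -0.3, 2, 0, 0.35]
[0.037, 0.005, -0.016, 0, 0, 0, 0.35, 0.037, 0.005, -0.016, 0, 0, 0, 0.35, 0.037, 0.005, -0.016, 0, 0, 0, 0.35, 0.037, 0.005, -0.015, 0, 0, 0, 0.35, 0.037, 0.005, -0.016, 0, 0, 0, 0.35]
[0.037, 0.005, -0.016, 0, 0, 0, 0.35, 0, 0, 0, 0, 0, 0, 0.35, 0, 0, 0, 0, 0, 0, 0.35, 0, 0, 0, 0, 0, 0, 0.35, 0, 0, 0, 0, 0, 0, 0.35]
end [ 0.5002 -0.1997  0.3003]
```

>>> {"method": "carry_out", "body": {
  "motion": [0.031, -0.003, -0.019, -0.3, 2, 0, 0.35, 0.031, -0.002, -0.018, -0.3, 2, 0, 0.35, 0.032, -0.003, -0.017, -0.3, 2, 0, 0.35, 0.033, -0.002, -0.016, -0.3, 2, 0, 0.35, 0.033, -0.003, -0.015, -0.3, 2, 0, 0.35]
}}

```text
t: 15.15
tool_pos: [0.6012, 0.0204, 0.3351]
orientation: [-1.189, 1.216, -1.226]
force: [-0.3, 0.5, 0.2]
opening: 0.0359
```

>>> {"method": "carry_out", "body": {
  "motion": [0.037, 0.005, -0.016, 0, 0, 0, 0.35, 0.037, 0.005, -0.016, 0, 0, 0, 0.35, 0.037, 0.005, -0.016, 0, 0, 0, 0.35, 0.037, 0.005, -0.015, 0, 0, 0, 0.35, 0.037, 0.005, -0.016, 0, 0, 0, 0.35]
}}

```text
t: 15.65
tool_pos: [0.5174, -0.1695, 0.3103]
orientation: [-1.184, 1.209, -1.232]
force: [1.0, -0.3, 0.8]
opening: 0.0628
```

>>> {"method": "carry_out", "body": {
  "motion": [0.037, 0.005, -0.016, 0, 0, 0, 0.35, 0, 0, 0, 0, 0, 0, 0.35, 0, 0, 0, 0, 0, 0, 0.35, 0, 0, 0, 0, 0, 0, 0.35, 0, 0, 0, 0, 0, 0, 0.35]
}}

```text
t: 16.15
tool_pos: [0.499, -0.2115, 0.3049]
orientation: [-1.181, 1.211, -1.239]
force: [0.4, -0.7, 0.6]
opening: 0.0628
```

```bash
python3 - <<'E'
from h import *
p,Q,s=pose(); print(p,s["opening"],s["q"])
c,im=snap("wrist","w2")
E
```

```text
[ 0.49902026 -0.21145233  0.30486521] 0.06276208496618726 [-0.50210128 -0.06611143  1.56766273  0.01008126  1.61983535 -0.47657645]
```

View pics/w2.png

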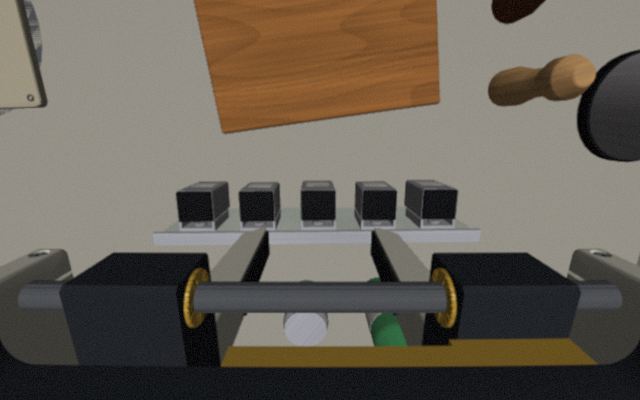

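```bash
python3 - <<'E'
from h import *
im=cv2.imread("pics/w2.png"); c=cam("wrist")
cv2.imwrite("pics/w2z.png",cv2.resize(im[170:250,150:350],None,fx=4,fy=4,interpolation=cv2.INTER_CUBIC))
cv2.imwrite("pics/w2y.png",cv2.resize(im[170:250,300:490],None,fx=4,fy=4,interpolation=cv2.INTER_CUBIC))
# dark lid detect
g=im[170:228,150:490].max(2); m=(g<60).astype(np.uint8)
n,l,st,ce=cv2.connectedComponentsWithStats(m)
for i in range(1,n):
    if st[i,4]>150:
        cnt=cv2.findContours((l==i).astype(np.uint8),cv2.RETR_EXTERNAL,cv2.CHAIN_APPROX_NONE)[0][0]
        x,y,w,h=st[i,:4]; x+=150;y+=170
        cs=[atz(c,u,.1115)[:2] for u in[(x,y),(x+w-1,y),(x,y+h-1),(x+w-1,y+h-1)]]
        print((x,y,w,h),ce[i]+[150,170],"cen",np.round(atz(c,ce[i]+[150,170],.1115),4),"w",np.round(cs[3]-cs[2],4),"d",np.round(cs[0]-cs[2],4))
E
```

```text
(np.int32(177), np.int32(183), np.int32(52), np.int32(42)) [201.6488764 204.5758427] cen [ 0.3597 -0.2337  0.1115] w [ 0.0626 -0.0019] d [0.0078 0.0513]
(np.int32(405), np.int32(182), np.int32(18), np.int32(35)) [413.37947494 198.09785203] cen [ 0.6172 -0.2333  0.1115] w [ 0.0214 -0.0007] d [-0.0023  0.0431]
(np.int32(239), np.int32(185), np.int32(41), np.int32(38)) [258.53035714 205.09642857] cen [ 0.4283 -0.2364  0.1115] w [ 0.0492 -0.0015] d [0.0045 0.0465]
(np.int32(356), np.int32(184), np.int32(41), np.int32(38)) [375.93124456 203.88772846] cen [ 0.5714 -0.2393  0.1115] w [ 0.05   -0.0016] d [-0.0004  0.047 ]
(np.int32(301), np.int32(190), np.int32(34), np.int32(31)) [317.87616099 205.02889577] cen [ 0.5003 -0.2386  0.1115] w [ 0.0408 -0.0013] d [0.0016 0.038 ]
(np.int32(422), np.int32(190), np.int32(35), np.int32(33)) [439.10940695 204.20858896] cen [ 0.6497 -0.2421  0.1115] w [ 0.0433 -0.0014] d [-0.0028  0.0412]
```

View pics/w2z.png

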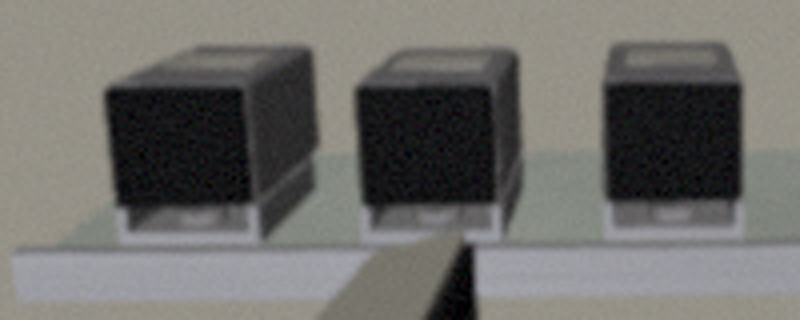

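View pics/w2y.png

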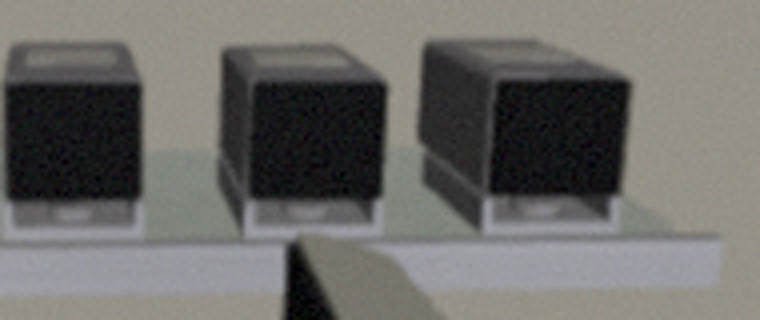

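```bash
python3 - <<'E'
from h import *
c=cam("wrist");S=cam("scene");D=cam("side")
f=lambda o,q:np.array([o+q[0]/4-.375,170+q[1]/4-.375])
L=[(150,[(107,88),(240,88),(118,205),(250,203)]),(150,[(355,86),(493,86),(365,204),(497,202)]),(150,[(605,84),(740,82),(608,200),(742,198)]),(300,[(250,82),(383,80),(248,198),(383,195)]),(300,[(493,80),(627,80),(490,195),(622,192)])]
z3=lambda x,y:(170+x/4.4-.39,200+y/4.4-.39); z4=lambda x,y:(290+x/6-.42,140+y/6-.42)
ls=[(180,60),(247,112),(318,173),(397,237),(482,307)]
ld=[(655,232),(515,205),(373,180),(238,153),(107,127)]
C=[]
for (o,q),a,b in zip(L,ls,ld):
    X=np.array([atz(c,f(o,k),.1115)[:2] for k in q]); cen=tri([(c,f(o,np.mean(q,0))),(S,z3(*a)),(D,z4(*b))])
    w=X.mean(0); C.append(w); print(np.round(w,4),"w",np.round(np.linalg.norm(X[1]-X[0]),4),np.round(np.linalg.norm(X[3]-X[2]),4),"d",np.round(np.linalg.norm(X[0]-X[2]),4),"tri",np.round(cen[0],4),np.round(cen[1],4))
C=np.array(C); pf=np.polyfit(C[:,0],C[:,1],1); print("line",pf, np.diff(C[:,0]))
for k in [f(150,(12,252)),f(300,(720,238))]: print("rail top",atz(c,k,.119))
im=cv2.imread("pics/w2.png"); 
E
```

```text
[ 0.3505 -0.2356] w 0.0396 0.0405 d 0.037 tri [ 0.349  -0.2367  0.1062] [0.0007 0.0013 0.0019]
[ 0.4257 -0.2375] w 0.0412 0.0406 d 0.0373 tri [ 0.4244 -0.2377  0.1069] [0.0009 0.0007 0.0009]
[ 0.5005 -0.2386] w 0.0406 0.0414 d 0.0368 tri [ 0.5007 -0.2395  0.1058] [0.0005 0.0006 0.0009]
[ 0.5747 -0.2402] w 0.0404 0.0421 d 0.037 tri [ 0.5764 -0.2411  0.1064] [0.0006 0.0004 0.0003]
[ 0.6498 -0.2418] w 0.0414 0.0418 d 0.0369 tri [ 0.652  -0.2429  0.107 ] [0.0002 0.0004 0.0003]
line [-0.02016704 -0.22865045] [0.07520289 0.07480323 0.07418226 0.07505159]
rail top [ 0.29875493 -0.26516861  0.119     ]
rail top [ 0.70023376 -0.27368947  0.119     ]
```

```bash
cat >> h.py <<'E'
TINS=[(.349,-.2362),(.4244,-.2377),(.5007,-.2393),(.5764,-.2408),(.652,-.2424)]
TR=down(-.0202)
G=.35
E
python3 - <<'E'
from h import *
t=TINS[4]
plan([([t[0],t[1],.21],TR,G,.04,1),([t[0],t[1],.125],TR,G,.02),([t[0],t[1],.09],TR,G,.01,2)])
E
```

```text
[0.005, 0.02, 0.03, -0.3, -0.1, 0, 0.35, 0.006, 0.019, 0.031, -0.2, 0, 0, 0.35, 0.005, 0.02, 0.03, -0.3, -0.1, 0, 0.35, 0.006, 0.019, 0.031, -0.2, 0, 0, 0.35, 0.006, 0.019, 0.03, -0.3, -0.1, 0, 0.35]
[0, 0, 0, 0, 0, 0, 0.35, 0, 0.017, 0, 0, 0, 0, 0.35, 0, 0.017, 0, 0, 0, 0, 0.35, 0, 0.017, 0, 0, 0, 0, 0.35, 0, 0.017, 0, 0, 0, 0, 0.35]
[0, 0.017, 0, 0, 0, 0, 0.35, 0, 0.009, 0, 0, 0, 0, 0.35, 0, 0.008, 0, 0, 0, 0, 0.35, 0, 0.009, 0, 0, 0, 0, 0.35, 0, 0.009, 0, 0, 0, 0, 0.35]
[0, 0, 0, 0, 0, 0, 0.35, 0, 0, 0, 0, 0, 0, 0.35, 0, 0, 0, 0, 0, 0, 0.35, 0, 0, 0, 0, 0, 0, 0.35, 0, 0, 0, 0, 0, 0, 0.35]
end [ 0.6517 -0.2428  0.09  ]
```

>>> {"method": "carry_out", "body": {
  "motion": [0.005, 0.02, 0.03, -0.3, -0.1, 0, 0.35, 0.006, 0.019, 0.031, -0.2, 0, 0, 0.35, 0.005, 0.02, 0.03, -0.3, -0.1, 0, 0.35, 0.006, 0.019, 0.031, -0.2, 0, 0, 0.35, 0.004, 0.01, 0.025, -0.3, -0.1, 0, 0.35]
}}

```text
t: 16.7
tool_pos: [0.6551, -0.2363, 0.2225]
orientation: [-1.201, 1.21, -1.226]
force: [-0.2, -0.2, -0.9]
opening: 0.0631
```

>>> {"method": "carry_out", "body": {
  "motion": [0, 0, 0, 0, 0, 0, 0.35, 0, 0, 0, 0, 0, 0, 0.35, 0, 0, 0, 0, 0, 0, 0.35, 0, 0, 0, 0, 0, 0, 0.35, 0, 0, 0, 0, 0, 0, 0.35]
}}

```text
t: 17.2
tool_pos: [0.6568, -0.232, 0.2199]
orientation: [-1.204, 1.209, -1.219]
force: [-0.2, 0.7, -0.1]
opening: 0.0627
```

```bash
python3 - <<'E'
from h import *
t=TINS[4]; p,Q,s=pose(); print(p, (Q.inv()*TR).magnitude()*57.3)
plan([([t[0],t[1],.125],TR,G,.02),([t[0],t[1],.09],TR,G,.01)])
c,im=snap("wrist","w3")
E
```

```text
[ 0.65677813 -0.23200846  0.21989798] 0.8639430811218118
[0.002, 0.019, -0.001, -0.1, 0.2, 0, 0.35, 0.002, 0.019, -0.001, 0, 0.1, 0.1, 0.35, 0.002, 0.019, -0.001, -0.1, 0.2, 0, 0.35, 0.002, 0.019, -0.001, 0, 0.1, 0, 0.35, 0.002, 0.019, -0.001, -0.1, 0.2, 0.1, 0.35]
[0, 0.009, 0, 0, 0, 0, 0.35, 0, 0.008, 0, 0, 0, 0, 0.35, 0, 0.009, 0, 0, 0, 0, 0.35, 0, 0.009, 0, 0, 0, 0, 0.35, 0, 0, 0, 0, 0, 0, 0.35]
end [ 0.652  -0.2421  0.0899]
```

View pics/w3.png

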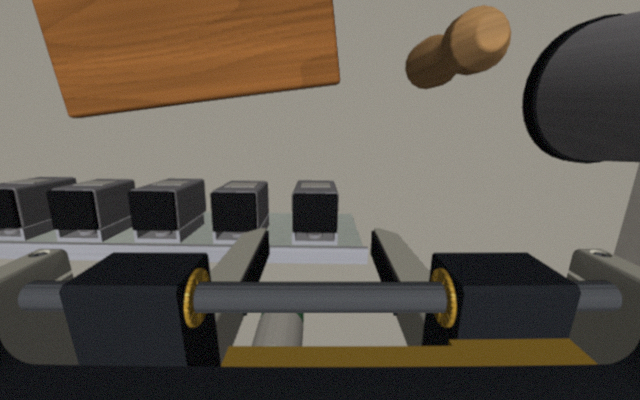

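```bash
python3 - <<'E'
from h import *
S=cam("scene");D=cam("side")
print("kettle base S",atz(S,(426,362),0)," D",atz(D,(203,190),0))
print("top knob",tri([(S,(439,288)),(D,(194,136))]))
print("body left at mid height", [atz(D,(222,160),z) for z in(0,.1,.15)])
E
```

```text
kettle base S [ 0.9971258  -0.13655716  0.        ]  D [ 0.99321429 -0.12045104  0.        ]
top knob (array([ 0.98576895, -0.12981119,  0.21018546]), [0.00029529269519503154, 0.0002952926951951602])
body left at mid height [array([ 1.01458405, -0.30455704,  0.        ]), array([ 0.93137197, -0.17631169,  0.1       ]), array([ 0.88976593, -0.11218901,  0.15      ])]
```

Kettle is far away (x≈0.99), so it's clear. Descending onto the rightmost tin.

>>> {"method": "carry_out", "body": {
  "motion": [0.002, 0.019, -0.001, -0.1, 0.2, 0, 0.35, 0.002, 0.019, -0.001, 0, 0.1, 0.1, 0.35, 0.002, 0.019, -0.001, -0.1, 0.2, 0, 0.35, 0.002, 0.017, -0.001, 0, 0.1, 0, 0.35, 0.002, 0.01, -0.001, -0.1, 0.2, 0.1, 0.35]
}}

```text
t: 17.75
tool_pos: [0.6541, -0.2444, 0.1422]
orientation: [-1.193, 1.214, -1.235]
force: [0.8, -0.5, 0.1]
opening: 0.0629
```

>>> {"method": "carry_out", "body": {
  "motion": [0, 0.007, 0, 0, 0, 0, 0.35, 0, 0.007, 0, 0, 0, 0, 0.35, 0, 0.007, 0, 0, 0, 0, 0.35, 0, 0.007, 0, 0, 0, 0, 0.35, 0, 0, 0, 0, 0, 0, 0.35]
}}

```text
t: 18.25
tool_pos: [0.6543, -0.245, 0.1121]
orientation: [-1.192, 1.214, -1.235]
force: [-0.1, -0.4, -0.1]
opening: 0.0626
```

```bash
python3 - <<'E'
from h import *
t=TINS[4]; p,Q,s=pose(); print(p, (Q.inv()*TR).magnitude()*57.3,s["force"])
c,im=snap("scene","s4"); cv2.imwrite("pics/s4.png",cv2.resize(im[150:330,180:400],None,fx=3.5,fy=3.3))
plan([([t[0],t[1],.09],TR,G,.01)])
E
```

```text
[ 0.65427662 -0.24498871  0.11214288] 0.7903871470956929 [-0.13285547 -0.37222554 -0.06008579]
[-0.001, 0.008, -0.001, -0.3, 0, 0.1, 0.35, -0.001, 0.007, -0.001, -0.2, -0.1, 0.1, 0.35, -0.001, 0.008, -0.001, -0.3, 0, 0.1, 0.35, 0, 0, 0, 0, 0, 0, 0.35, 0, 0, 0, 0, 0, 0, 0.35]
end [ 0.6518 -0.2421  0.0898]
```

View pics/s4.png

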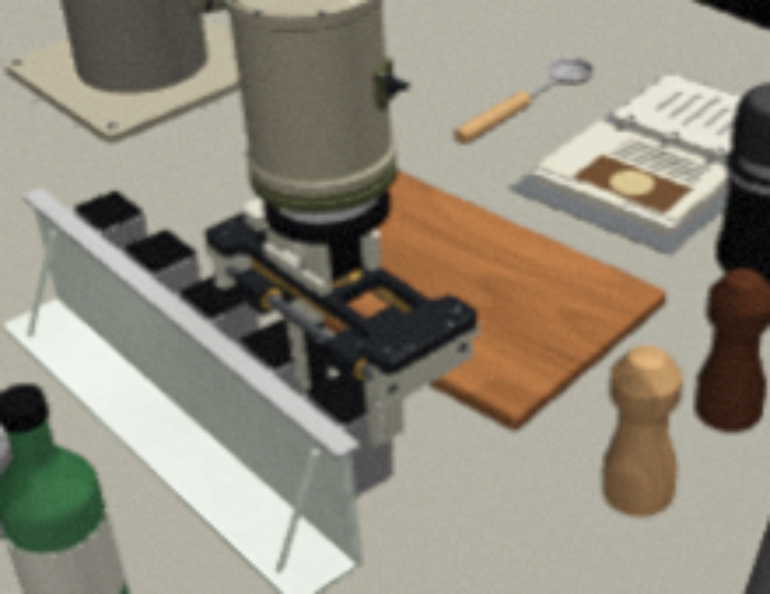

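>>> {"method": "carry_out", "body": {
  "motion": [-0.001, 0.007, -0.001, -0.2, 0, 0.1, 0.35, -0.001, 0.007, -0.001, -0.2, -0.1, 0.1, 0.35, 0, 0.006, 0, -0.2, 0, 0, 0.35, 0, 0.002, 0, 0, 0, 0, 0.35, 0, 0, 0, 0, 0, 0, 0.35]
}}

```text
t: 18.8
tool_pos: [0.6534, -0.243, 0.09]
orientation: [-1.198, 1.221, -1.227]
force: [-0.6, -0.3, -0.0]
opening: 0.0629
```

>>> {"method": "carry_out", "body": {
  "motion": [0, 0, 0, 0, 0, 0, -1, 0, 0, 0, 0, 0, 0, -1, 0, 0, 0, 0, 0, 0, -1, 0, 0, 0, 0, 0, 0, -1, 0, 0, 0, 0, 0, 0, -1],
  "squeeze": 25
}}

```text
t: 19.3
tool_pos: [0.6536, -0.243, 0.0904]
orientation: [-1.198, 1.22, -1.227]
force: [-0.2, 0.5, -1.1]
opening: 0.0439
```

```bash
python3 - <<'E'
from h import *
p,Q,s=pose(); print(p, np.degrees((Q.inv()*TR).as_rotvec()),s["force"],s["opening"])
E
```

```text
[ 0.65359605 -0.24303808  0.0903741 ] [-0.23041594 -0.01139778  0.09792141] [-0.20740994  0.4564816  -1.13724243] 0.04392231409138347
```

>>> {"method": "carry_out", "body": {
  "motion": [0, -0.007, 0, 0, 0, 0, -1, 0, -0.007, 0, 0, 0, 0, -1, 0, -0.007, 0, 0, 0, 0, -1, 0, -0.003, 0, 0, 0, 0, -1, 0, 0, 0, 0, 0, 0, -1]
}}

```text
t: 19.8
tool_pos: [0.6535, -0.2431, 0.117]
orientation: [-1.198, 1.22, -1.228]
force: [0.0, 0.9, -1.5]
opening: 0.0436
```

>>> {"method": "carry_out", "body": {
  "motion": [-0.004, 0, 0, 0, 0, 0, -1, -0.004, 0, 0, 0, 0, 0, -1, -0.004, 0, 0, 0, 0, 0, -1, -0.004, 0, 0, 0, 0, 0, -1, -0.002, 0, 0, 0, 0, 0, -1]
}}

```text
t: 20.3
tool_pos: [0.6536, -0.2233, 0.1163]
orientation: [-1.198, 1.221, -1.227]
force: [0.2, -0.2, -1.5]
opening: 0.0438
```

```bash
cat >> h.py <<'E'
from scipy.optimize import minimize
def wood(im):
    hsv=cv2.cvtColor(cv2.GaussianBlur(im,(3,3),0),cv2.COLOR_BGR2HSV); h,s,v=cv2.split(hsv)
    w=((h<20)&(s>110)&(v>80)).astype(np.uint8)
    ctr=((s<50)&(v>120)).astype(np.uint8)  # worktop grey
    return w,ctr
def hull(c,x,y,a,sc=4):
    pts=[]
    for sx in(-.16,.16):
        for sy in(-.1,.1):
            for z in(0,.018):
                pts.append(proj(c,[x+sx*np.cos(a)-sy*np.sin(a),y+sx*np.sin(a)+sy*np.cos(a),z]))
    return cv2.convexHull(np.array(pts,np.float32))
def findboard(x0=(.515,-.035,.11),cams=("scene","side"),views=None):
    V=[]
    for n in cams:
        c=cam(n); im=imaging.read_camera(n); w,k=wood(im)
        N,l,st,ce=cv2.connectedComponentsWithStats(w)
        hb=np.zeros(w.shape,np.uint8); cv2.fillConvexPoly(hb,np.round(hull(c,*x0)).astype(np.int32),1)
        hb=cv2.dilate(hb,np.ones((25,25),np.uint8)); 
        # keep components near the guess and larger than 150 px
        w2=np.zeros_like(w)
        for i in range(1,N):
            if st[i,4]>150 and hb[l==i].mean()>.8: w2[l==i]=1
        V.append((c,w2.astype(float),(k*hb).astype(float)))
    def cost(q):
        t=0
        for c,w,k in V:
            m=np.zeros(w.shape,np.uint8)
            cv2.fillConvexPoly(m,np.round(hull(c,q[0]/10,q[1]/10,q[2])*16).astype(np.int32),1,cv2.LINE_8,4)
            t+=(w*(1-m)).sum()+(k*m).sum()
        return t
    best=None
    for dx in(-.3,0,.3):
        for dy in(-.3,0,.3):
            st=np.array([x0[0]*10+dx,x0[1]*10+dy,x0[2]])
            r=minimize(cost,st,method="Nelder-Mead",options=dict(initial_simplex=[st,st+[.2,0,0],st+[0,.2,0],st+[0,0,.08]],xatol=1e-3,fatol=.5))
            if best is None or r.fun<best.fun: best=r
    q=best.x; print("board",round(q[0]/10,4),round(q[1]/10,4),"yaw",round(q[2],4),"cost",best.fun,"wood px",[int(v[1].sum()) for v in V])
    return q[0]/10,q[1]/10,q[2]
def onb(b,u,v): return np.array([b[0]+u*np.cos(b[2])-v*np.sin(b[2]),b[1]+u*np.sin(b[2])+v*np.cos(b[2])])
E
python3 - <<'E'
from h import *
b=findboard()
for n in("scene","side"):
    c,im=snap(n,n+"5"); cv2.polylines(im,[np.round(hull(c,*b)).astype(np.int32)],True,(0,255,0),1)
    cv2.imwrite(f"pics/{n}5.png",cv2.resize(im[130:330,170:450],None,fx=2.8,fy=2.8))
p,Q,s=pose();print(p,s["opening"])
E
```

```text
board 0.5124 -0.0372 yaw 0.1043 cost 417.0 wood px [2486, 5210]
[ 0.65369875 -0.2239752   0.11655074] 0.04418633792969058
```

View pics/side5.png

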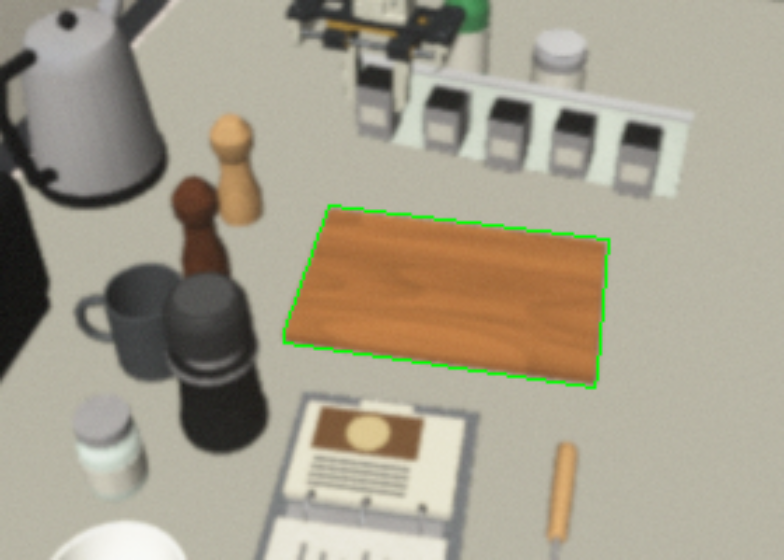

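View pics/scene5.png

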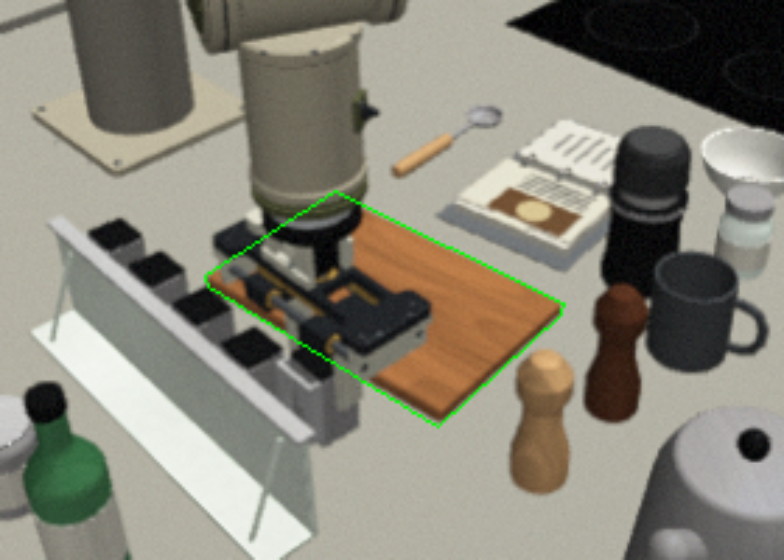

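```bash
python3 - <<'E'
from h import *
b=(.5124,-.0372,.1043)
SL=[onb(b,.1,.045),onb(b,0,.045),onb(b,-.1,.045),onb(b,.055,-.045),onb(b,-.055,-.045)]; print(np.round(SL,3))
q=SL[0]
plan([([.652,-.17,.14],TR,-1,.03),([q[0],q[1],.14],TR,-1,.035),([q[0],q[1],.085],TR,-1,.015,1)])
E
```

```text
[[ 0.607  0.018]
 [ 0.508  0.008]
 [ 0.408 -0.003]
 [ 0.572 -0.076]
 [ 0.462 -0.088]]
[-0.027, -0.012, -0.001, -0.1, 0, 0, -1, -0.027, -0.012, -0.002, -0.1, 0, 0.1, -1, -0.031, 0, -0.008, 0, 0, 0, -1, -0.031, 0, -0.008, 0, 0, 0, -1, -0.031, 0, -0.008, 0, 0, 0, -1]
[-0.032, 0, -0.008, 0, 0, 0, -1, -0.031, 0, -0.008, 0, 0, 0, -1, -0.031, 0, -0.008, 0, 0, 0, -1, 0, 0.014, 0, 0, 0, 0, -1, 0, 0.014, 0, 0, 0, 0, -1]
[0, 0.014, 0, 0, 0, 0, -1, 0, 0.013, 0, 0, 0, 0, -1, 0, 0, 0, 0, 0, 0, -1, 0, 0, 0, 0, 0, 0, -1, 0, 0, 0, 0, 0, 0, -1]
end [0.6077 0.0181 0.0854]
```

>>> {"method": "carry_out", "body": {
  "motion": [-0.027, -0.012, -0.001, -0.1, 0, 0, -1, -0.027, -0.012, -0.002, -0.1, 0, 0.1, -1, -0.031, 0, -0.008, 0, 0, 0, -1, -0.031, 0, -0.008, 0, 0, 0, -1, -0.031, 0, -0.008, 0, 0, 0, -1]
}}

```text
t: 21.0
tool_pos: [0.6297, -0.078, 0.1412]
orientation: [-1.195, 1.228, -1.232]
force: [-0.1, -0.8, -1.8]
opening: 0.0438
```

>>> {"method": "carry_out", "body": {
  "motion": [-0.032, 0, -0.008, 0, 0, 0, -1, -0.025, 0, -0.006, 0, 0, 0, -1, -0.012, 0, -0.004, 0, 0, 0, -1, 0, 0, 0, 0, 0, 0, -1, 0, 0, 0, 0, 0, 0, -1]
}}

```text
t: 21.5
tool_pos: [0.6127, -0.0038, 0.142]
orientation: [-1.196, 1.225, -1.231]
force: [-0.6, 0.5, -0.6]
opening: 0.0439
```

```bash
python3 - <<'E'
from h import *
p,Q,s=pose(); print(p, np.degrees((Q.inv()*TR).as_rotvec()),s["force"],s["opening"])
q=(.607,.018)
plan([([q[0],q[1],.085],TR,-1,.012,1)])
c,im=snap("side","s6"); cv2.imwrite("pics/s6.png",cv2.resize(im[130:330,170:450],None,fx=2.8,fy=2.8))
E
```

```text
[ 0.61274448 -0.00375371  0.1419988 ] [-0.19354314 -0.30310342  0.10090149] [-0.64234065  0.53232031 -0.55716597] 0.04386984028896629
[-0.004, 0.009, -0.001, 0, -0.1, 0, -1, -0.003, 0.01, -0.001, -0.1, 0, 0, -1, -0.004, 0.009, -0.001, 0, -0.1, 0.1, -1, -0.003, 0.01, -0.001, 0, 0, 0, -1, -0.004, 0.009, -0.001, -0.1, -0.1, 0, -1]
[-0.004, 0.01, -0.001, 0, 0, 0, -1, 0, 0, 0, 0, 0, 0, -1, 0, 0, 0, 0, 0, 0, -1, 0, 0, 0, 0, 0, 0, -1, 0, 0, 0, 0, 0, 0, -1]
end [0.6074 0.0183 0.085 ]
```

View pics/s6.png

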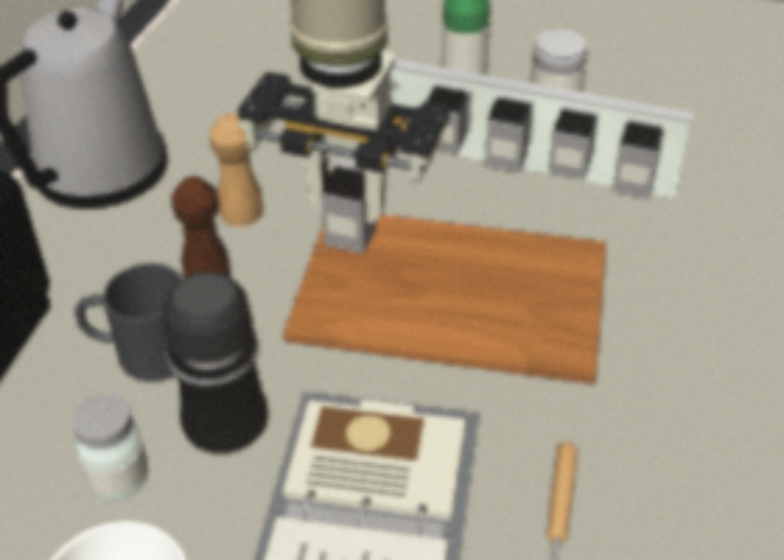

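>>> {"method": "carry_out", "body": {
  "motion": [-0.004, 0.01, -0.001, 0, -0.1, 0, -1, -0.004, 0.011, -0.001, -0.1, 0, 0, -1, -0.004, 0.011, -0.001, 0, -0.1, 0.1, -1, -0.004, 0.011, -0.001, 0, 0, 0, -1, -0.003, 0.008, -0.001, -0.1, -0.1, 0, -1]
}}

```text
t: 22.05
tool_pos: [0.609, 0.0123, 0.0866]
orientation: [-1.197, 1.228, -1.228]
force: [-0.0, 0.5, -2.0]
opening: 0.0439
```

>>> {"method": "carry_out", "body": {
  "motion": [0, 0.003, 0, 0, 0, 0, -1, 0, 0.002, 0, 0, 0, 0, -1, 0, 0.002, 0, 0, 0, 0, -1, 0, 0.002, 0, 0, 0, 0, -1, 0, 0, 0, 0, 0, 0, -1]
}}

```text
t: 22.55
tool_pos: [0.6087, 0.0126, 0.0778]
orientation: [-1.199, 1.228, -1.227]
force: [-0.1, -1.0, -1.3]
opening: 0.0437
```

>>> {"method": "carry_out", "body": {
  "motion": [0, 0.002, 0, 0, 0, 0, -1, 0, 0.002, 0, 0, 0, 0, -1, 0, 0.001, 0, 0, 0, 0, -1, 0, 0.001, 0, 0, 0, 0, -1, 0, 0, 0, 0, 0, 0, -1]
}}

```text
t: 23.05
tool_pos: [0.6111, 0.0122, 0.0769]
orientation: [-1.195, 1.224, -1.23]
force: [0.7, 0.2, -1.6]
opening: 0.0436
```

>>> {"method": "carry_out", "body": {
  "motion": [0, 0.001, 0, 0, 0, 0, -1, 0, 0.001, 0, 0, 0, 0, -1, 0, 0.001, 0, 0, 0, 0, -1, 0, 0.001, 0, 0, 0, 0, -1, 0, 0.001, 0, 0, 0, 0, -1]
}}

```text
t: 23.55
tool_pos: [0.6113, 0.012, 0.0767]
orientation: [-1.196, 1.223, -1.23]
force: [-5.6, 0.4, 10.1]
opening: 0.0437
```

>>> {"method": "carry_out", "body": {
  "motion": [0, 0, 0, 0, 0, 0, 0.1, 0, 0, 0, 0, 0, 0, 0.2, 0, 0, 0, 0, 0, 0, 0.3, 0, 0, 0, 0, 0, 0, 0.35, 0, 0, 0, 0, 0, 0, 0.35]
}}

```text
t: 24.05
tool_pos: [0.6118, 0.0118, 0.0762]
orientation: [-1.195, 1.223, -1.231]
force: [0.3, 0.3, 0.0]
opening: 0.0626
```

>>> {"method": "carry_out", "body": {
  "motion": [0, -0.02, 0, 0, 0, 0, 0.35, 0, -0.035, 0, 0, 0, 0, 0.35, 0, -0.035, 0, 0, 0, 0, 0.35, 0, -0.03, 0, 0, 0, 0, 0.35, 0, -0.02, 0, 0, 0, 0, 0.35]
}}

```text
t: 24.55
tool_pos: [0.6074, 0.0122, 0.2142]
orientation: [-1.203, 1.232, -1.225]
force: [0.0, 0.4, -0.1]
opening: 0.0628
```

```bash
python3 - <<'E'
from h import *
p,Q,s=pose(); print(p, np.degrees((Q.inv()*TR).as_rotvec()),s["force"],s["opening"])
t=TINS[3]
plan([([t[0],-.16,.215],TR,G,.035),([t[0],t[1],.215],TR,G,.025)])
plan([([t[0],t[1],.125],TR,G,.02),([t[0],t[1],.09],TR,G,.01)],p=np.array([t[0],t[1],.215]),Q=TR)
b=findboard()
c,im=snap("side","s7"); cv2.imwrite("pics/s7.png",cv2.resize(im[130:330,170:450],None,fx=2.8,fy=2.8))
E
```

```text
[0.60739652 0.01223427 0.21418038] [ 0.36889329 -0.25394459  0.06802171] [ 0.01527687  0.43280652 -0.05125718] 0.06281346689792852
[0.029, 0, -0.004, 0.1, 0, 0, 0.35, 0.029, 0, -0.005, 0, -0.1, 0, 0.35, 0.028, 0, -0.004, 0.1, 0, 0, 0.35, 0.029, 0, -0.005, 0, -0.1, 0, 0.35, 0.029, 0, -0.004, 0.1, 0, 0.1, 0.35]
[0.029, -0.001, -0.005, 0.1, -0.1, 0, 0.35, 0.02, 0, 0, 0, 0, 0, 0.35, 0.02, 0, 0.001, 0, 0, 0, 0.35, 0.021, 0, 0, 0, 0, 0, 0.35, 0.02, 0, 0.001, 0, 0, 0, 0.35]
end [ 0.5769 -0.2411  0.2154]
[0, 0.018, 0, 0, 0, 0, 0.35, 0, 0.018, 0, 0, 0, 0, 0.35, 0, 0.018, 0, 0, 0, 0, 0.35, 0, 0.018, 0, 0, 0, 0, 0.35, 0, 0.018, 0, 0, 0, 0, 0.35]
[0, 0.009, 0, 0, 0, 0, 0.35, 0, 0.008, 0, 0, 0, 0, 0.35, 0, 0.009, 0, 0, 0, 0, 0.35, 0, 0.009, 0, 0, 0, 0, 0.35, 0, 0, 0, 0, 0, 0, 0.35]
end [ 0.5764 -0.2408  0.09  ]
board 0.5132 -0.0365 yaw 0.1244 cost 509.0 wood px [4545, 4648]
```

View pics/s7.png

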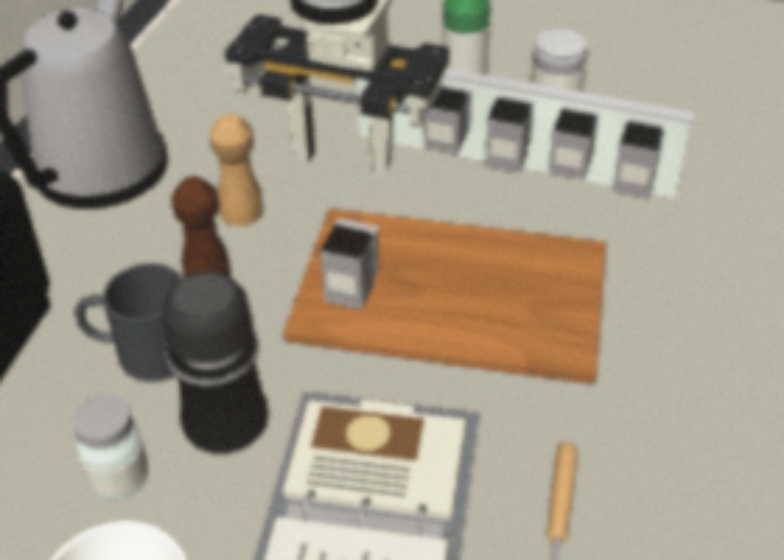

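First tin stands on the board. Now the next tin on the rail.

>>> {"method": "carry_out", "body": {
  "motion": [0.029, 0, -0.004, 0.1, 0, 0, 0.35, 0.029, 0, -0.005, 0, -0.1, 0, 0.35, 0.029, 0, -0.004, 0.1, 0, 0, 0.35, 0.029, 0, -0.005, 0, -0.1, 0, 0.35, 0.029, 0, -0.004, 0.1, 0, 0.1, 0.35]
}}

```text
t: 25.2
tool_pos: [0.5785, -0.1316, 0.2029]
orientation: [-1.208, 1.23, -1.211]
force: [1.4, 0.2, 0.6]
opening: 0.0629
```

>>> {"method": "carry_out", "body": {
  "motion": [0.029, 0, -0.005, 0.1, -0.1, 0, 0.35, 0.025, 0, 0, 0, 0, 0, 0.35, 0.018, 0, 0, 0, 0, 0, 0.35, 0.01, 0, 0, 0, 0, 0, 0.35, 0, 0, 0, 0, 0, 0, 0.35]
}}

```text
t: 25.7
tool_pos: [0.5668, -0.2186, 0.1919]
orientation: [-1.211, 1.243, -1.203]
force: [-0.6, 0.3, 0.4]
opening: 0.0626
```

```bash
python3 - <<'E'
from h import *
p,Q,s=pose(); print(p, np.degrees((Q.inv()*TR).as_rotvec()),s["force"],s["opening"])
t=TINS[3]
plan([([t[0],t[1],.13],TR,G,.02),([t[0],t[1],.093],TR,G,.01)])
E
```

```text
[ 0.56678241 -0.21857881  0.19192568] [ 1.31826475  0.22399779 -0.53365395] [-0.64097019  0.29590219  0.37520803] 0.06255680377188451
[0.006, 0.015, 0.003, 0.3, 0.1, -0.1, 0.35, 0.005, 0.016, 0.003, 0.4, 0, -0.2, 0.35, 0.006, 0.015, 0.002, 0.3, 0.1, -0.1, 0.35, 0.005, 0.016, 0.003, 0.3, 0, -0.1, 0.35, 0, 0.009, 0, 0, 0, 0, 0.35]
[0, 0.009, 0, 0, 0, 0, 0.35, 0, 0.009, 0, 0, 0, 0, 0.35, 0, 0.01, 0, 0, 0, 0, 0.35, 0, 0, 0, 0, 0, 0, 0.35, 0, 0, 0, 0, 0, 0, 0.35]
end [ 0.5765 -0.2404  0.0926]
```

>>> {"method": "carry_out", "body": {
  "motion": [0.006, 0.012, 0.003, 0.3, 0.1, -0.1, 0.35, 0.006, 0.014, 0.003, 0.4, 0, -0.2, 0.35, 0.006, 0.013, 0.002, 0.3, 0.1, -0.1, 0.35, 0.004, 0.01, 0.001, 0.3, 0, -0.1, 0.35, 0, 0, 0, 0, 0, 0, 0.35]
}}

```text
t: 26.2
tool_pos: [0.5758, -0.2376, 0.1369]
orientation: [-1.2, 1.222, -1.22]
force: [-0.7, 0.3, -0.4]
opening: 0.0629
```

```bash
python3 - <<'E'
from h import *
p,Q,s=pose(); print(p, np.degrees((Q.inv()*TR).as_rotvec()),s["force"],s["opening"])
t=TINS[3]
plan([([t[0],t[1],.12],TR,G,.01),([t[0],t[1],.093],TR,G,.01)])
E
```

```text
[ 0.57582269 -0.23762919  0.13685226] [ 0.00770528  0.22374309 -0.12465137] [-0.6669698   0.26431502 -0.44961307] 0.06285003336147867
[0.002, 0.008, 0, 0, 0.1, -0.1, 0.35, 0.001, 0.009, 0.001, 0, 0.1, 0, 0.35, 0, 0.009, 0, 0, 0, 0, 0.35, 0, 0.009, 0, 0, 0, 0, 0.35, 0, 0.009, 0, 0, 0, 0, 0.35]
end [ 0.5768 -0.2406  0.0928]
```

>>> {"method": "carry_out", "body": {
  "motion": [0.002, 0.008, 0, 0, 0.1, -0.1, 0.35, 0.001, 0.009, 0.001, 0, 0.1, 0, 0.35, 0, 0.009, 0, 0, 0, 0, 0.35, 0, 0.009, 0, 0, 0, 0, 0.35, 0, 0.006, 0, 0, 0, 0, 0.35]
}}

```text
t: 26.7
tool_pos: [0.5779, -0.2404, 0.0941]
orientation: [-1.199, 1.222, -1.225]
force: [0.1, -0.6, 0.1]
opening: 0.0628
```

>>> {"method": "carry_out", "body": {
  "motion": [0, 0, 0, 0, 0, 0, -1, 0, 0, 0, 0, 0, 0, -1, 0, 0, 0, 0, 0, 0, -1, 0, 0, 0, 0, 0, 0, -1, 0, 0, 0, 0, 0, 0, -1],
  "squeeze": 25
}}

```text
t: 27.2
tool_pos: [0.5774, -0.24, 0.0931]
orientation: [-1.199, 1.223, -1.223]
force: [-0.3, 0.7, -2.8]
opening: 0.0439
```

>>> {"method": "carry_out", "body": {
  "motion": [0, -0.007, 0, 0, 0, 0, -1, 0, -0.007, 0, 0, 0, 0, -1, 0, -0.007, 0, 0, 0, 0, -1, 0, -0.003, 0, 0, 0, 0, -1, 0, 0, 0, 0, 0, 0, -1]
}}

```text
t: 27.7
tool_pos: [0.5777, -0.24, 0.1202]
orientation: [-1.199, 1.222, -1.224]
force: [0.4, 0.7, -2.4]
opening: 0.0439
```

Raised 27 mm. Drawing off.

>>> {"method": "carry_out", "body": {
  "motion": [-0.004, 0, 0, 0, 0, 0, -1, -0.004, 0, 0, 0, 0, 0, -1, -0.004, 0, 0, 0, 0, 0, -1, -0.004, 0, 0, 0, 0, 0, -1, -0.002, 0, 0, 0, 0, 0, -1]
}}

```text
t: 28.2
tool_pos: [0.5778, -0.2204, 0.1197]
orientation: [-1.199, 1.223, -1.224]
force: [-0.3, -0.4, -2.5]
opening: 0.0442
```

```bash
python3 - <<'E'
from h import *
p,Q,s=pose(); print(p, s["force"],s["opening"])
b=findboard((.5132,-.0365,.11))
q=onb(b,0,.045);print(q)
plan([([.575,-.17,.14],TR,-1,.03),([q[0],q[1]-.01,.14],TR,-1,.035)])
E
```

```text
[ 0.5777533  -0.22038782  0.11965004] [-0.29619428 -0.39299086 -2.47763794] 0.04417345821242743
board 0.5129 -0.0363 yaw 0.1268 cost 524.0 wood px [3210, 4647]
[0.50723876 0.00837385]
[-0.025, -0.01, -0.002, 0, 0, 0, -1, -0.025, -0.01, -0.002, -0.1, 0.1, 0, -1, -0.028, 0, -0.012, 0, 0, 0, -1, -0.028, 0, -0.012, 0, 0, 0, -1, -0.028, 0, -0.012, 0, 0, 0, -1]
[-0.028, 0, -0.011, 0, 0, 0, -1, -0.027, 0, -0.012, 0, 0, 0, -1, -0.028, 0, -0.012, 0, 0, 0, -1, 0, 0, 0, 0, 0, 0, -1, 0, 0, 0, 0, 0, 0, -1]
end [ 0.5072 -0.002   0.1398]
```

>>> {"method": "carry_out", "body": {
  "motion": [-0.025, -0.01, -0.002, 0, 0, 0, -1, -0.025, -0.01, -0.002, -0.1, 0.1, 0, -1, -0.028, 0, -0.012, 0, 0, 0, -1, -0.028, 0, -0.012, 0, 0, 0, -1, -0.028, 0, -0.012, 0, 0, 0, -1]
}}

```text
t: 28.8
tool_pos: [0.5405, -0.0857, 0.1404]
orientation: [-1.197, 1.227, -1.23]
force: [-0.2, 1.0, -1.9]
opening: 0.044
```

>>> {"method": "carry_out", "body": {
  "motion": [-0.028, 0, -0.011, 0, 0, 0, -1, -0.025, 0, -0.011, 0, 0, 0, -1, -0.015, 0, -0.007, 0, 0, 0, -1, -0.005, 0, 0, 0, 0, 0, -1, 0, 0, 0, 0, 0, 0, -1]
}}

```text
t: 29.3
tool_pos: [0.5116, -0.007, 0.1408]
orientation: [-1.198, 1.224, -1.228]
force: [-0.2, 1.2, -1.9]
opening: 0.0442
```

```bash
python3 - <<'E'
from h import *
p,Q,s=pose(); print(p, np.degrees((Q.inv()*TR).as_rotvec()),s["force"],s["opening"])
plan([([.508,.006,.083],TR,-1,.012,1)])
c,im=snap("side","s8"); cv2.imwrite("pics/s8.png",cv2.resize(im[130:330,170:450],None,fx=2.8,fy=2.8))
E
```

```text
[ 0.51163628 -0.00697785  0.14084298] [-0.12529587 -0.17590608  0.08153625] [-0.20171579  1.16252102 -1.90257773] 0.04417651172050487
[-0.003, 0.012, -0.001, 0, 0, 0, -1, -0.002, 0.011, -0.001, -0.1, -0.1, 0, -1, -0.003, 0.012, 0, 0, 0, 0, -1, -0.002, 0.011, -0.001, 0, 0, 0.1, -1, -0.003, 0.012, -0.001, 0, -0.1, 0, -1]
[0, 0, 0, 0, 0, 0, -1, 0, 0, 0, 0, 0, 0, -1, 0, 0, 0, 0, 0, 0, -1, 0, 0, 0, 0, 0, 0, -1, 0, 0, 0, 0, 0, 0, -1]
end [0.508  0.006  0.0828]
```

View pics/s8.png

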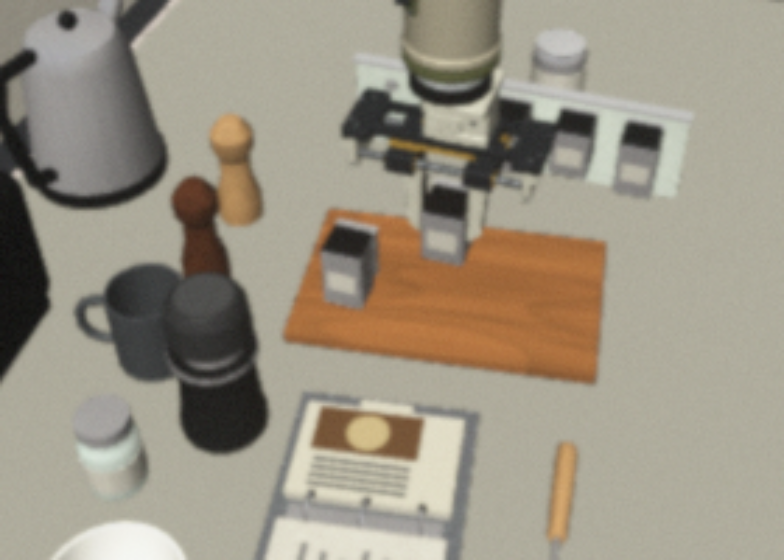

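>>> {"method": "carry_out", "body": {
  "motion": [-0.003, 0.012, -0.001, 0, 0, 0, -1, -0.002, 0.011, -0.001, -0.1, -0.1, 0, -1, -0.003, 0.012, 0, 0, 0, 0, -1, -0.002, 0.011, -0.001, 0, 0, 0.1, -1, -0.003, 0.007, -0.001, 0, -0.1, 0, -1]
}}

```text
t: 29.85
tool_pos: [0.509, 0.0031, 0.0831]
orientation: [-1.198, 1.226, -1.228]
force: [0.1, 0.9, -2.2]
opening: 0.044
```

>>> {"method": "carry_out", "body": {
  "motion": [0, 0.003, 0, 0, 0, 0, -1, 0, 0.002, 0, 0, 0, 0, -1, 0, 0.002, 0, 0, 0, 0, -1, 0, 0.002, 0, 0, 0, 0, -1, 0, 0.001, 0, 0, 0, 0, -1]
}}

```text
t: 30.35
tool_pos: [0.5082, 0.0034, 0.0709]
orientation: [-1.199, 1.228, -1.226]
force: [0.9, -0.4, -1.5]
opening: 0.0439
```

>>> {"method": "carry_out", "body": {
  "motion": [0, 0.001, 0, 0, 0, 0, -1, 0, 0.001, 0, 0, 0, 0, -1, 0, 0.001, 0, 0, 0, 0, -1, 0, 0.001, 0, 0, 0, 0, -1, 0, 0.001, 0, 0, 0, 0, -1]
}}

```text
t: 30.85
tool_pos: [0.5093, 0.0032, 0.0694]
orientation: [-1.198, 1.226, -1.227]
force: [-5.3, 0.1, 5.0]
opening: 0.0434
```

>>> {"method": "carry_out", "body": {
  "motion": [0, 0, 0, 0, 0, 0, 0.1, 0, 0, 0, 0, 0, 0, 0.2, 0, 0, 0, 0, 0, 0, 0.3, 0, 0, 0, 0, 0, 0, 0.35, 0, 0, 0, 0, 0, 0, 0.35]
}}

```text
t: 31.35
tool_pos: [0.5108, 0.003, 0.0707]
orientation: [-1.196, 1.223, -1.229]
force: [-0.4, -0.2, 0.7]
opening: 0.0628
```

>>> {"method": "carry_out", "body": {
  "motion": [0, -0.02, 0, 0, 0, 0, 0.35, 0, -0.035, 0, 0, 0, 0, 0.35, 0, -0.035, 0, 0, 0, 0, 0.35, 0, -0.03, 0, 0, 0, 0, 0.35, 0, -0.02, 0, 0, 0, 0, 0.35]
}}

```text
t: 31.85
tool_pos: [0.5066, 0.0035, 0.2101]
orientation: [-1.203, 1.232, -1.223]
force: [-0.1, 0.7, 0.5]
opening: 0.0629
```

```bash
python3 - <<'E'
from h import *
p,Q,s=pose(); print(p, np.degrees((Q.inv()*TR).as_rotvec()),s["force"],s["opening"])
t=TINS[2]
plan([([t[0],-.22,.21],TR,G,.03)])
c,im=snap("side","s9"); cv2.imwrite("pics/s9.png",cv2.resize(im[130:330,170:450],None,fx=2.8,fy=2.8))
E
```

```text
[0.5066481  0.00346623 0.21014866] [ 0.39801574 -0.1994903   0.01704555] [-0.0716247   0.69354041  0.53668988] 0.06291825808379081
[0.028, 0, 0, 0, 0, 0, 0.35, 0.028, 0, 0, 0.1, 0, 0, 0.35, 0.028, 0, 0, 0, -0.1, 0, 0.35, 0.028, 0, 0, 0.1, 0, 0, 0.35, 0.028, 0, -0.001, 0, 0, 0, 0.35]
[0.028, 0, 0, 0.1, 0, 0, 0.35, 0.028, 0, 0, 0, -0.1, 0, 0.35, 0.028, 0, 0, 0.1, 0, 0, 0.35, 0, 0, 0, 0, 0, 0, 0.35, 0, 0, 0, 0, 0, 0, 0.35]
end [ 0.5006 -0.2205  0.2102]
```

View pics/s9.png

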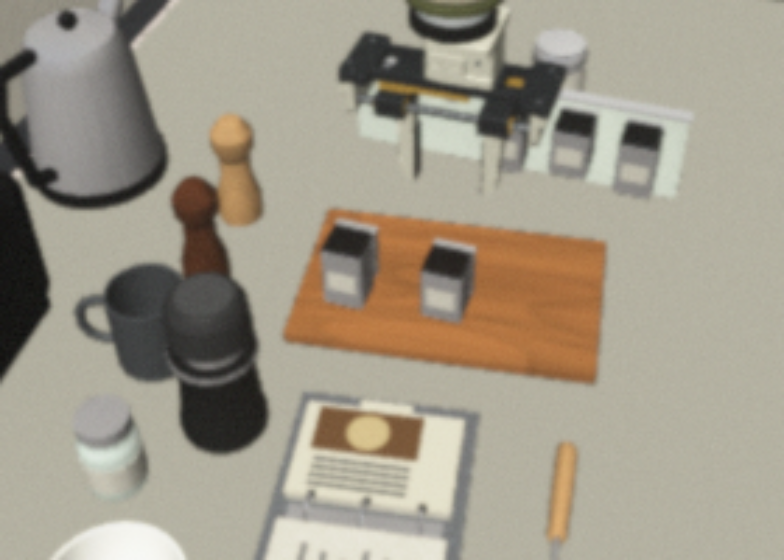

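>>> {"method": "carry_out", "body": {
  "motion": [0.028, 0, 0, 0, 0, 0, 0.35, 0.03, 0, 0, 0.1, 0, 0, 0.35, 0.03, 0, 0, 0, -0.1, 0, 0.35, 0.03, -0.002, 0, 0.1, 0, 0, 0.35, 0.03, -0.002, 0, 0, 0, 0, 0.35]
}}

```text
t: 32.4
tool_pos: [0.5062, -0.1457, 0.2183]
orientation: [-1.198, 1.216, -1.223]
force: [-0.2, 0.2, -0.1]
opening: 0.0629
```

>>> {"method": "carry_out", "body": {
  "motion": [0.03, -0.002, 0, 0, 0, 0, 0.35, 0.025, -0.002, 0, 0, 0, 0, 0.35, 0.018, 0, 0, 0, 0, 0, 0.35, 0.01, 0, 0, 0, 0, 0, 0.35, 0, 0, 0, 0, 0, 0, 0.35]
}}

```text
t: 32.9
tool_pos: [0.5032, -0.2355, 0.2192]
orientation: [-1.197, 1.222, -1.224]
force: [-0.8, 0.4, 0.1]
opening: 0.0629
```

```bash
python3 - <<'E'
from h import *
p,Q,s=pose(); print(p, np.degrees((Q.inv()*TR).as_rotvec()),s["force"],s["opening"])
t=TINS[2]
plan([([t[0],t[1],.138],TR,G,.018)])
E
```

```text
[ 0.50319086 -0.23546069  0.21920159] [-0.16397553  0.05317864 -0.04281192] [-0.78284216  0.37968584  0.11916883] 0.06291537341286976
[0.001, 0.016, -0.001, 0, 0, 0, 0.35, 0.001, 0.016, 0, -0.1, 0, 0, 0.35, 0, 0.017, -0.001, 0, 0, 0, 0.35, 0.001, 0.016, 0, 0, 0, 0, 0.35, 0.001, 0.016, -0.001, -0.1, 0.1, 0, 0.35]
end [ 0.5003 -0.2393  0.1382]
```

>>> {"method": "carry_out", "body": {
  "motion": [0.001, 0.016, -0.001, 0, 0, 0, 0.35, 0.001, 0.016, 0, 0, 0, 0, 0.35, 0, 0.017, -0.001, 0, 0, 0, 0.35, 0.001, 0.016, 0, 0, 0, 0, 0.35, 0.001, 0.009, -0.001, 0, 0, 0, 0.35]
}}

```text
t: 33.4
tool_pos: [0.5005, -0.2346, 0.1388]
orientation: [-1.198, 1.219, -1.22]
force: [-0.6, -0.3, -1.2]
opening: 0.0626
```

```bash
python3 - <<'E'
from h import *
p,Q,s=pose(); print(p, np.degrees((Q.inv()*TR).as_rotvec()),s["force"],s["opening"])
t=TINS[2]
plan([([t[0],t[1],.093],TR,G,.01)])
E
```

```text
[ 0.50050801 -0.23460195  0.1388424 ] [-0.17543328  0.27643384 -0.13173467] [-0.56340562 -0.33229811 -1.20761431] 0.06256552407090331
[0.001, 0.009, 0, 0, 0.1, 0, 0.35, 0.001, 0.009, 0, -0.1, 0, -0.1, 0.35, 0.001, 0.01, 0, 0, 0.1, 0, 0.35, 0.001, 0.009, 0, 0, 0, 0, 0.35, 0.001, 0.009, 0, -0.1, 0.1, 0, 0.35]
end [ 0.5005 -0.2395  0.0928]
```

>>> {"method": "carry_out", "body": {
  "motion": [0.001, 0.009, 0, 0, 0.1, 0, 0.35, 0.001, 0.009, 0, -0.1, 0, -0.1, 0.35, 0.001, 0.01, 0, 0, 0.1, 0, 0.35, 0.001, 0.009, 0, 0, 0, 0, 0.35, 0.001, 0.007, 0, -0.1, 0.1, 0, 0.35]
}}

```text
t: 33.9
tool_pos: [0.5002, -0.2378, 0.0903]
orientation: [-1.2, 1.225, -1.221]
force: [-0.4, 0.4, 0.8]
opening: 0.0631
```

>>> {"method": "carry_out", "body": {
  "motion": [0, 0, 0, 0, 0, 0, -1, 0, 0, 0, 0, 0, 0, -1, 0, 0, 0, 0, 0, 0, -1, 0, 0, 0, 0, 0, 0, -1, 0, 0, 0, 0, 0, 0, -1],
  "squeeze": 25
}}

```text
t: 34.4
tool_pos: [0.5001, -0.2379, 0.0898]
orientation: [-1.2, 1.226, -1.221]
force: [-0.2, 0.4, -1.7]
opening: 0.044
```

>>> {"method": "carry_out", "body": {
  "motion": [0, -0.007, 0, 0, 0, 0, -1, 0, -0.007, 0, 0, 0, 0, -1, 0, -0.007, 0, 0, 0, 0, -1, 0, -0.003, 0, 0, 0, 0, -1, 0, 0, 0, 0, 0, 0, -1]
}}

```text
t: 34.9
tool_pos: [0.5005, -0.2379, 0.117]
orientation: [-1.2, 1.225, -1.222]
force: [-0.9, 0.4, -2.0]
opening: 0.0439
```

>>> {"method": "carry_out", "body": {
  "motion": [-0.004, 0, 0, 0, 0, 0, -1, -0.004, 0, 0, 0, 0, 0, -1, -0.004, 0, 0, 0, 0, 0, -1, -0.004, 0, 0, 0, 0, 0, -1, -0.002, 0, 0, 0, 0, 0, -1]
}}

```text
t: 35.4
tool_pos: [0.5006, -0.2184, 0.1165]
orientation: [-1.2, 1.226, -1.222]
force: [-0.4, 0.6, -1.9]
opening: 0.0441
```

```bash
python3 - <<'E'
from h import *
p,Q,s=pose(); print(p, s["force"],s["opening"])
b=findboard((.5132,-.0365,.11))
q=onb(b,-.1,.045);print(q)
plan([([.49,-.17,.145],TR,-1,.03),([q[0],q[1]-.01,.145],TR,-1,.033)])
c,im=snap("side","s10"); cv2.polylines(im,[np.round(hull(c,*b)).astype(np.int32)],True,(0,255,0),1);cv2.imwrite("pics/s10.png",cv2.resize(im[130:330,170:450],None,fx=2.8,fy=2.8))
E
```

```text
[ 0.50059728 -0.21844714  0.11650655] [-0.39961527  0.55817183 -1.85637045] 0.04414544982992969
board 0.5127 -0.036 yaw 0.1248 cost 764.0 wood px [3631, 4151]
[ 0.40784623 -0.00376453]
[-0.024, -0.014, -0.006, 0, 0, 0, -1, -0.024, -0.014, -0.006, 0.1, 0, -0.1, -1, -0.026, 0, -0.014, 0, 0, 0, -1, -0.026, 0, -0.014, 0, 0, 0, -1, -0.026, 0, -0.014, 0, 0, 0, -1]
[-0.025, 0, -0.015, 0, 0, 0, -1, -0.026, 0, -0.014, 0, 0, 0, -1, -0.026, 0, -0.014, 0, 0, 0, -1, 0, 0, 0, 0, 0, 0, -1, 0, 0, 0, 0, 0, 0, -1]
end [ 0.4076 -0.0138  0.1446]
```

View pics/s10.png

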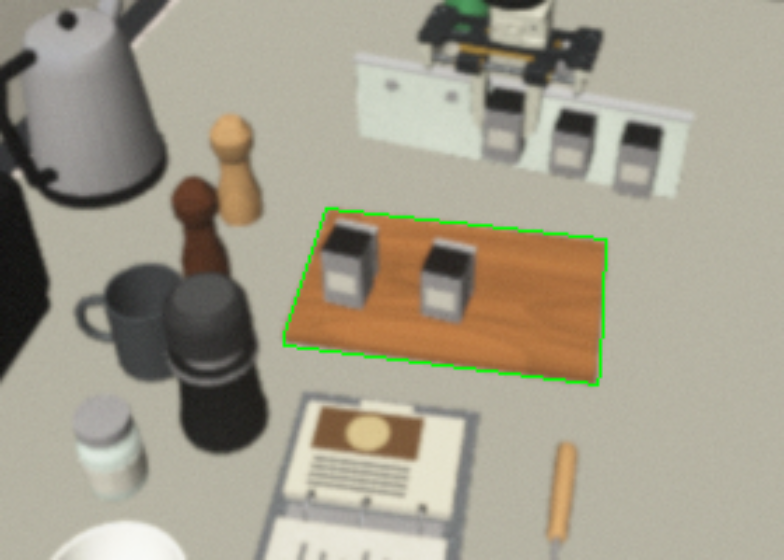

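>>> {"method": "carry_out", "body": {
  "motion": [-0.024, -0.014, -0.006, 0, 0, 0, -1, -0.024, -0.014, -0.006, 0.1, 0, -0.1, -1, -0.026, 0, -0.014, 0, 0, 0, -1, -0.026, 0, -0.014, 0, 0, 0, -1, -0.026, 0, -0.014, 0, 0, 0, -1]
}}

```text
t: 36.05
tool_pos: [0.4491, -0.0916, 0.1459]
orientation: [-1.197, 1.225, -1.23]
force: [0.2, 1.1, -1.3]
opening: 0.0438
```

>>> {"method": "carry_out", "body": {
  "motion": [-0.025, 0, -0.014, 0, 0, 0, -1, -0.023, 0, -0.013, 0, 0, 0, -1, -0.015, 0, -0.008, 0, 0, 0, -1, -0.006, 0, -0.002, 0, 0, 0, -1, 0, 0, 0, 0, 0, 0, -1]
}}

```text
t: 36.55
tool_pos: [0.4115, -0.0175, 0.1462]
orientation: [-1.197, 1.222, -1.229]
force: [-0.3, -0.5, -2.2]
opening: 0.0439
```

```bash
python3 - <<'E'
from h import *
p,Q,s=pose(); print(p, np.degrees((Q.inv()*TR).as_rotvec()),s["force"],s["opening"])
plan([([.409,-.006,.088],TR,-1,.013,1)])
c,im=snap("side","s11"); cv2.imwrite("pics/s11.png",cv2.resize(im[130:330,170:450],None,fx=2.8,fy=2.8))
E
```

```text
[ 0.41151026 -0.01747044  0.14620459] [-0.24942808 -0.12238197  0.1083232 ] [-0.25842266 -0.53559934 -2.16752828] 0.04389764618134243
[-0.002, 0.012, -0.001, 0, 0, 0, -1, -0.003, 0.011, 0, -0.1, 0, 0, -1, -0.002, 0.012, -0.001, 0, -0.1, 0.1, -1, -0.002, 0.012, 0, -0.1, 0, 0, -1, -0.002, 0.011, -0.001, 0, 0, 0, -1]
[0, 0, 0, 0, 0, 0, -1, 0, 0, 0, 0, 0, 0, -1, 0, 0, 0, 0, 0, 0, -1, 0, 0, 0, 0, 0, 0, -1, 0, 0, 0, 0, 0, 0, -1]
end [ 0.4089 -0.0065  0.0882]
```

View pics/s11.png

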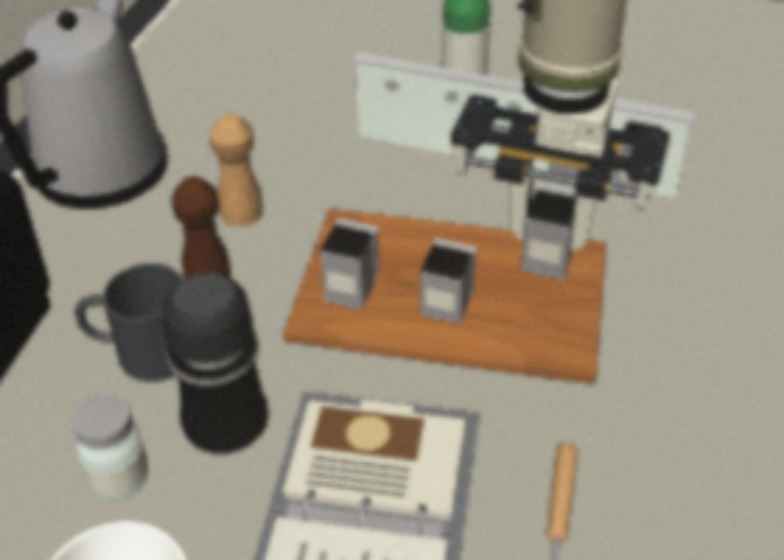

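>>> {"method": "carry_out", "body": {
  "motion": [-0.003, 0.012, -0.001, 0, 0, 0, -1, -0.003, 0.011, 0, -0.1, 0, 0, -1, -0.003, 0.012, -0.001, 0, -0.1, 0.1, -1, -0.003, 0.012, 0, -0.1, 0, 0, -1, -0.002, 0.009, -0.001, 0, 0, 0, -1]
}}

```text
t: 37.1
tool_pos: [0.4104, -0.0054, 0.0858]
orientation: [-1.197, 1.225, -1.228]
force: [-0.3, -0.6, -2.4]
opening: 0.0435
```

>>> {"method": "carry_out", "body": {
  "motion": [0, 0.003, 0, 0, 0, 0, -1, 0, 0.003, 0, 0, 0, 0, -1, 0, 0.002, 0, 0, 0, 0, -1, 0, 0.002, 0, 0, 0, 0, -1, 0, 0.001, 0, 0, 0, 0, -1]
}}

```text
t: 37.6
tool_pos: [0.4097, -0.0057, 0.0759]
orientation: [-1.201, 1.227, -1.226]
force: [-0.6, 0.1, -1.6]
opening: 0.0438
```

>>> {"method": "carry_out", "body": {
  "motion": [0, 0.001, 0, 0, 0, 0, -1, 0, 0.001, 0, 0, 0, 0, -1, 0, 0.001, 0, 0, 0, 0, -1, 0, 0.001, 0, 0, 0, 0, -1, 0, 0.001, 0, 0, 0, 0, -1]
}}

```text
t: 38.1
tool_pos: [0.4116, -0.0059, 0.0757]
orientation: [-1.2, 1.225, -1.228]
force: [-5.7, 0.5, 10.6]
opening: 0.0439
```

>>> {"method": "carry_out", "body": {
  "motion": [0, 0, 0, 0, 0, 0, 0.1, 0, 0, 0, 0, 0, 0, 0.2, 0, 0, 0, 0, 0, 0, 0.3, 0, 0, 0, 0, 0, 0, 0.35, 0, 0, 0, 0, 0, 0, 0.35]
}}

```text
t: 38.6
tool_pos: [0.413, -0.0062, 0.0764]
orientation: [-1.197, 1.223, -1.23]
force: [-0.4, -0.2, -0.3]
opening: 0.0622
```

>>> {"method": "carry_out", "body": {
  "motion": [0, -0.02, 0, 0, 0, 0, 0.35, 0, -0.035, 0, 0, 0, 0, 0.35, 0, -0.035, 0, 0, 0, 0, 0.35, 0, -0.03, 0, 0, 0, 0, 0.35, 0, -0.02, 0, 0, 0, 0, 0.35]
}}

```text
t: 39.1
tool_pos: [0.4089, -0.0054, 0.2163]
orientation: [-1.204, 1.231, -1.224]
force: [0.3, -0.1, -0.1]
opening: 0.0628
```

```bash
python3 - <<'E'
from h import *
p,Q,s=pose(); print(p, np.degrees((Q.inv()*TR).as_rotvec()),s["force"],s["opening"])
t=TINS[1]
plan([([t[0],-.22,.215],TR,G,.03)])
c,im=snap("side","s12"); cv2.imwrite("pics/s12.png",cv2.resize(im[130:330,170:450],None,fx=2.8,fy=2.8))
E
```

```text
[ 0.40890402 -0.00542647  0.21625261] [ 0.37358829 -0.17665861  0.06889112] [ 0.32017657 -0.11016787 -0.06483276] 0.06277014816584245
[0.027, 0, 0.003, 0, 0, 0, 0.35, 0.027, 0, 0.002, 0.1, 0, 0, 0.35, 0.026, 0.001, 0.003, 0, -0.1, 0, 0.35, 0.027, 0, 0.002, 0.1, 0, 0, 0.35, 0.027, 0, 0.003, 0, 0, 0, 0.35]
[0.027, 0, 0.002, 0.1, 0, 0.1, 0.35, 0.026, 0, 0.003, 0, -0.1, 0, 0.35, 0.027, 0, 0.002, 0.1, 0, 0, 0.35, 0, 0, 0, 0, 0, 0, 0.35, 0, 0, 0, 0, 0, 0, 0.35]
end [ 0.4242 -0.2198  0.2153]
```

View pics/s12.png

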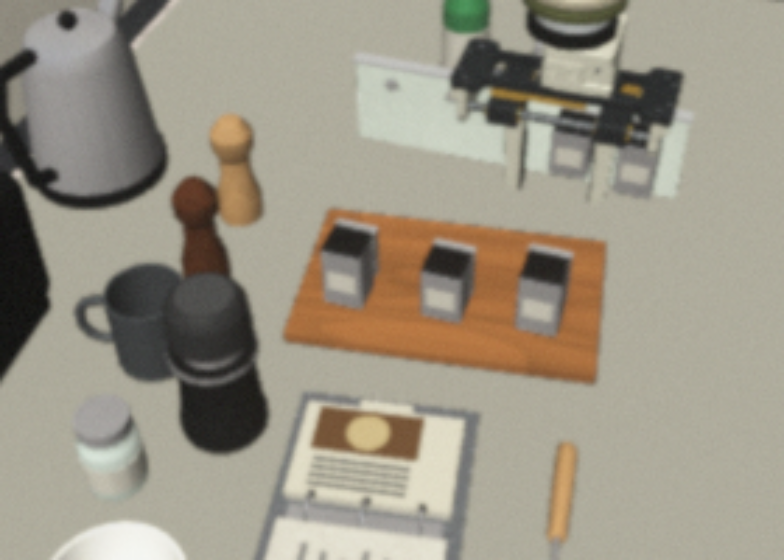

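Three tins stand on the board, and I'm moving to the fourth (x≈0.424).

>>> {"method": "carry_out", "body": {
  "motion": [0.028, 0, 0.003, 0, 0, 0, 0.35, 0.028, 0, 0.002, 0.1, 0, 0, 0.35, 0.028, 0, 0.003, 0, -0.1, 0, 0.35, 0.028, -0.002, 0.002, 0.1, 0, 0, 0.35, 0.028, -0.002, 0.003, 0, 0, 0, 0.35]
}}

```text
t: 39.65
tool_pos: [0.4218, -0.1475, 0.2241]
orientation: [-1.199, 1.215, -1.224]
force: [1.3, -0.2, -0.3]
opening: 0.0628
```

>>> {"method": "carry_out", "body": {
  "motion": [0.028, -0.002, 0.003, 0, 0, 0, 0.35, 0.025, -0.002, 0.002, 0, 0, 0, 0.35, 0.02, 0, 0.001, 0, 0, 0, 0.35, 0.01, 0, 0, 0, 0, 0, 0.35, 0, 0, 0, 0, 0, 0, 0.35]
}}

```text
t: 40.15
tool_pos: [0.4253, -0.2367, 0.225]
orientation: [-1.198, 1.221, -1.225]
force: [0.4, 0.7, -0.2]
opening: 0.0622
```

```bash
python3 - <<'E'
from h import *
p,Q,s=pose(); print(p, np.degrees((Q.inv()*TR).as_rotvec()),s["force"],s["opening"])
t=TINS[1]
plan([([t[0],t[1]-.003,.14],TR,G,.018)])
E
```

```text
[ 0.42531401 -0.23672451  0.22496637] [-0.18212169  0.07974457  0.00492381] [ 0.40657291  0.71074452 -0.20867802] 0.06222327128723794
[0.001, 0.017, 0, 0, 0, 0, 0.35, 0.001, 0.017, 0, -0.1, 0, 0, 0.35, 0, 0.017, -0.001, 0, 0, 0, 0.35, 0.001, 0.017, 0, 0, 0.1, 0, 0.35, 0.001, 0.017, 0, -0.1, 0, 0, 0.35]
end [ 0.4244 -0.2407  0.14  ]
```

>>> {"method": "carry_out", "body": {
  "motion": [0.001, 0.017, 0, 0, 0, 0, 0.35, 0.001, 0.017, 0, 0, 0, 0, 0.35, 0, 0.017, -0.001, 0, 0, 0, 0.35, 0.001, 0.017, 0, 0, 0, 0, 0.35, 0.001, 0.009, 0, 0, 0, 0, 0.35]
}}

```text
t: 40.65
tool_pos: [0.4256, -0.2368, 0.146]
orientation: [-1.197, 1.218, -1.224]
force: [0.6, 0.1, -0.0]
opening: 0.0629
```

```bash
python3 - <<'E'
from h import *
p,Q,s=pose(); print(p, np.degrees((Q.inv()*TR).as_rotvec()),s["force"],s["opening"])
t=TINS[1]
plan([([t[0],t[1],.092],TR,G,.0115)])
E
```

```text
[ 0.42562037 -0.23684729  0.14602563] [-0.31418247  0.19097177 -0.03289094] [ 0.63769111  0.13370729 -0.02480117] 0.06285508500679593
[0, 0.011, 0, -0.1, 0, 0, 0.35, 0, 0.011, -0.001, 0, 0.1, 0, 0.35, 0.001, 0.01, 0, -0.1, 0, 0, 0.35, 0, 0.011, 0, -0.1, 0.1, 0, 0.35, 0, 0.011, 0, 0, 0, 0, 0.35]
end [ 0.4248 -0.2378  0.092 ]
```

>>> {"method": "carry_out", "body": {
  "motion": [0, 0.011, 0, -0.1, 0, 0, 0.35, 0, 0.011, -0.001, 0, 0.1, 0, 0.35, 0.001, 0.01, 0, -0.1, 0, 0, 0.35, 0, 0.011, 0, -0.1, 0.1, 0, 0.35, 0, 0.007, 0, 0, 0, 0, 0.35]
}}

```text
t: 41.15
tool_pos: [0.4253, -0.2364, 0.0929]
orientation: [-1.199, 1.223, -1.223]
force: [-0.4, -0.1, 0.3]
opening: 0.0632
```

>>> {"method": "carry_out", "body": {
  "motion": [0, 0, 0, 0, 0, 0, -1, 0, 0, 0, 0, 0, 0, -1, 0, 0, 0, 0, 0, 0, -1, 0, 0, 0, 0, 0, 0, -1, 0, 0, 0, 0, 0, 0, -1],
  "squeeze": 25
}}

```text
t: 41.65
tool_pos: [0.425, -0.2362, 0.0923]
orientation: [-1.199, 1.224, -1.222]
force: [0.5, 1.1, -2.2]
opening: 0.044
```

>>> {"method": "carry_out", "body": {
  "motion": [0, -0.007, 0, 0, 0, 0, -1, 0, -0.007, 0, 0, 0, 0, -1, 0, -0.007, 0, 0, 0, 0, -1, 0, -0.003, 0, 0, 0, 0, -1, 0, 0, 0, 0, 0, 0, -1]
}}

```text
t: 42.15
tool_pos: [0.4253, -0.2363, 0.1193]
orientation: [-1.198, 1.224, -1.223]
force: [-0.5, 0.2, -2.5]
opening: 0.0438
```

>>> {"method": "carry_out", "body": {
  "motion": [-0.004, 0, 0, 0, 0, 0, -1, -0.004, 0, 0, 0, 0, 0, -1, -0.004, 0, 0, 0, 0, 0, -1, -0.004, 0, 0, 0, 0, 0, -1, -0.002, 0, 0, 0, 0, 0, -1]
}}

```text
t: 42.65
tool_pos: [0.4256, -0.217, 0.1191]
orientation: [-1.199, 1.224, -1.223]
force: [0.0, 0.8, -2.4]
opening: 0.0438
```

```bash
python3 - <<'E'
from h import *
p,Q,s=pose(); print(p, s["force"],s["opening"])
b=findboard((.5132,-.0365,.11))
q=onb(b,-.055,-.045);q2=onb(b,.055,-.045);print(q,q2)
plan([([q[0],-.16,.13],TR,-1,.03),([q[0],q[1],.13],TR,-1,.025)])
c,im=snap("side","s13"); cv2.polylines(im,[np.round(hull(c,*b)).astype(np.int32)],True,(0,255,0),1);cv2.imwrite("pics/s13.png",cv2.resize(im[130:330,170:450],None,fx=2.8,fy=2.8))
E
```

```text
[ 0.42559181 -0.21695533  0.11908151] [ 0.04147822  0.80699125 -2.38372025] 0.043787993379268586
board 0.5116 -0.0364 yaw 0.1017 cost 1021.0 wood px [3744, 3615]
[ 0.46142004 -0.0867086 ] [ 0.57085209 -0.075545  ]
[-0.019, -0.004, 0.012, 0, 0, 0, -1, -0.02, -0.003, 0.011, 0, 0, 0, -1, -0.019, -0.004, 0.012, 0, 0, 0, -1, -0.024, 0, -0.001, 0, 0, 0, -1, -0.025, 0, 0, 0, 0, 0, -1]
[-0.024, 0, -0.001, 0, 0, 0, -1, 0, 0, 0, 0, 0, 0, -1, 0, 0, 0, 0, 0, 0, -1, 0, 0, 0, 0, 0, 0, -1, 0, 0, 0, 0, 0, 0, -1]
end [ 0.4612 -0.0868  0.1302]
```

View pics/s13.png

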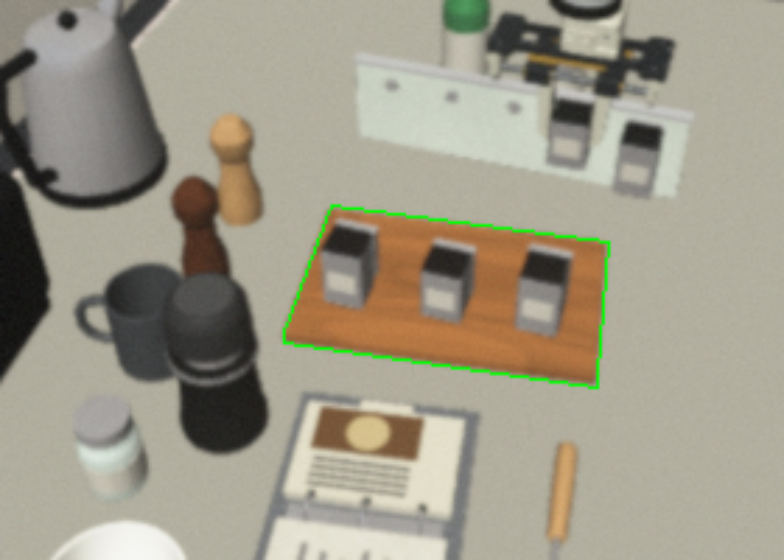

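>>> {"method": "carry_out", "body": {
  "motion": [-0.019, -0.004, 0.012, 0, 0, 0, -1, -0.021, -0.003, 0.011, 0, 0, 0, -1, -0.021, -0.004, 0.012, 0, 0, 0, -1, -0.025, 0, 0, 0, 0, 0, -1, -0.02, 0, 0, 0, 0, 0, -1]
}}

```text
t: 43.3
tool_pos: [0.4642, -0.1119, 0.1309]
orientation: [-1.197, 1.226, -1.229]
force: [-0.3, 0.4, -1.7]
opening: 0.0439
```

>>> {"method": "carry_out", "body": {
  "motion": [-0.014, 0, 0, 0, 0, 0, -1, -0.006, 0, 0, 0, 0, 0, -1, 0, 0, 0, 0, 0, 0, -1, 0, 0, 0, 0, 0, 0, -1, 0, 0, 0, 0, 0, 0, -1]
}}

```text
t: 43.8
tool_pos: [0.4652, -0.0904, 0.131]
orientation: [-1.198, 1.224, -1.228]
force: [0.4, -0.7, -0.8]
opening: 0.0437
```

```bash
python3 - <<'E'
from h import *
p,Q,s=pose(); print(p, np.degrees((Q.inv()*TR).as_rotvec()),s["force"],s["opening"])
plan([([.461,-.088,.08],TR,-1,.011,1)])
c,im=snap("side","s14"); cv2.imwrite("pics/s14.png",cv2.resize(im[130:330,170:450],None,fx=2.8,fy=2.8))
E
```

```text
[ 0.46516003 -0.09041631  0.13099623] [-0.11353774 -0.12848551  0.07523718] [ 0.40243192 -0.70799132 -0.82499055] 0.043737035248711545
[0, 0.01, -0.001, 0, 0, 0, -1, -0.001, 0.01, -0.001, 0, -0.1, 0, -1, 0, 0.011, -0.001, -0.1, 0, 0, -1, -0.001, 0.01, 0, 0, 0, 0.1, -1, 0, 0.01, -0.001, 0, 0, 0, -1]
[0, 0, 0, 0, 0, 0, -1, 0, 0, 0, 0, 0, 0, -1, 0, 0, 0, 0, 0, 0, -1, 0, 0, 0, 0, 0, 0, -1, 0, 0, 0, 0, 0, 0, -1]
end [ 0.4613 -0.0884  0.08  ]
```

View pics/s14.png

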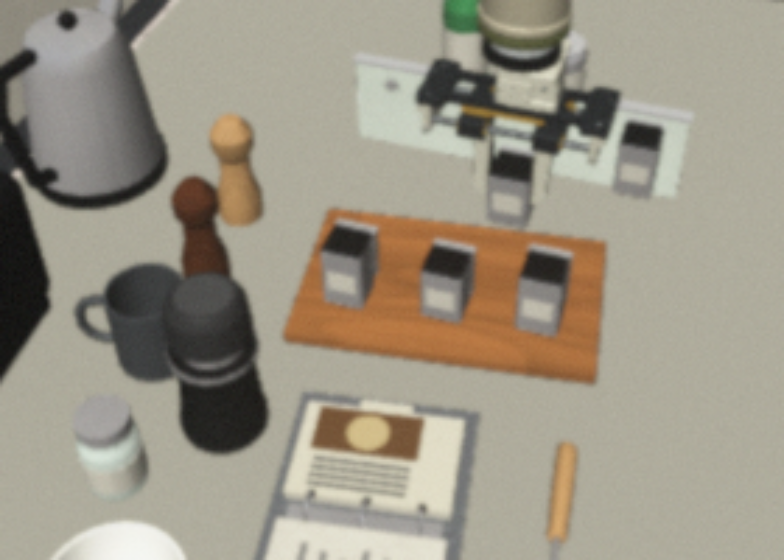

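>>> {"method": "carry_out", "body": {
  "motion": [-0.001, 0.01, -0.001, 0, 0, 0, -1, -0.002, 0.01, -0.001, 0, -0.1, 0, -1, -0.001, 0.011, -0.001, -0.1, 0, 0, -1, -0.002, 0.01, 0, 0, 0, 0.1, -1, 0, 0.008, -0.001, 0, 0, 0, -1]
}}

```text
t: 44.35
tool_pos: [0.461, -0.0855, 0.0781]
orientation: [-1.198, 1.226, -1.226]
force: [-0.5, -0.2, -1.8]
opening: 0.044
```

>>> {"method": "carry_out", "body": {
  "motion": [0, 0.003, 0, 0, 0, 0, -1, 0, 0.003, 0, 0, 0, 0, -1, 0, 0.002, 0, 0, 0, 0, -1, 0, 0.002, 0, 0, 0, 0, -1, 0, 0.001, 0, 0, 0, 0, -1]
}}

```text
t: 44.85
tool_pos: [0.4612, -0.0859, 0.0681]
orientation: [-1.199, 1.226, -1.226]
force: [-0.4, 0.3, 0.0]
opening: 0.044
```

>>> {"method": "carry_out", "body": {
  "motion": [0, 0.001, 0, 0, 0, 0, -1, 0, 0.001, 0, 0, 0, 0, -1, 0, 0.001, 0, 0, 0, 0, -1, 0, 0.001, 0, 0, 0, 0, -1, 0, 0.001, 0, 0, 0, 0, -1]
}}

```text
t: 45.35
tool_pos: [0.4628, -0.0863, 0.068]
orientation: [-1.198, 1.224, -1.227]
force: [-5.6, 0.9, 9.7]
opening: 0.0438
```

>>> {"method": "carry_out", "body": {
  "motion": [0, 0, 0, 0, 0, 0, 0.1, 0, 0, 0, 0, 0, 0, 0.2, 0, 0, 0, 0, 0, 0, 0.3, 0, 0, 0, 0, 0, 0, 0.35, 0, 0, 0, 0, 0, 0, 0.35]
}}

```text
t: 45.85
tool_pos: [0.4641, -0.0866, 0.0688]
orientation: [-1.197, 1.221, -1.229]
force: [-1.0, -0.2, -0.1]
opening: 0.0628
```

>>> {"method": "carry_out", "body": {
  "motion": [0, -0.02, 0, 0, 0, 0, 0.35, 0, -0.035, 0, 0, 0, 0, 0.35, 0, -0.035, 0, 0, 0, 0, 0.35, 0, -0.03, 0, 0, 0, 0, 0.35, 0, -0.02, 0, 0, 0, 0, 0.35]
}}

```text
t: 46.35
tool_pos: [0.4599, -0.0853, 0.2084]
orientation: [-1.202, 1.23, -1.222]
force: [0.3, -0.7, 0.0]
opening: 0.0627
```

```bash
python3 - <<'E'
from h import *
p,Q,s=pose(); print(p, np.degrees((Q.inv()*TR).as_rotvec()),s["force"],s["opening"])
t=TINS[0]
plan([([t[0],-.225,.215],TR,G,.03)])
c,im=snap("side","s15"); cv2.imwrite("pics/s15.png",cv2.resize(im[130:330,170:450],None,fx=2.8,fy=2.8))
E
```

```text
[ 0.45990967 -0.08534282  0.20835598] [ 0.32449858 -0.11192061 -0.05245818] [ 0.29753306 -0.71114     0.04000583] 0.06270425317156494
[0.024, -0.001, -0.018, 0.1, 0, 0, 0.35, 0.023, -0.001, -0.018, 0, 0, 0, 0.35, 0.024, -0.001, -0.018, 0.1, -0.1, 0, 0.35, 0.024, -0.001, -0.018, 0, 0, 0, 0.35, 0.023, -0.001, -0.018, 0.1, 0, 0, 0.35]
[0.024, -0.001, -0.018, 0, 0, -0.1, 0.35, 0, 0, 0, 0, 0, 0, 0.35, 0, 0, 0, 0, 0, 0, 0.35, 0, 0, 0, 0, 0, 0, 0.35, 0, 0, 0, 0, 0, 0, 0.35]
end [ 0.3489 -0.225   0.2146]
```

View pics/s15.png

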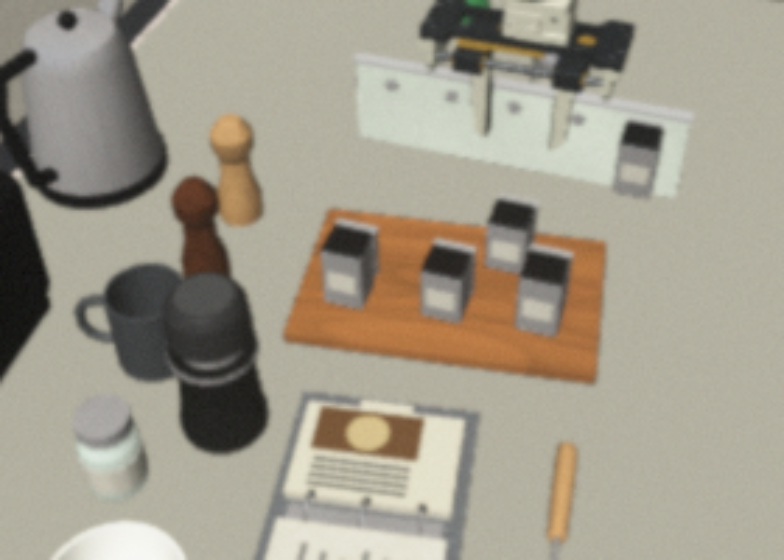

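>>> {"method": "carry_out", "body": {
  "motion": [0.023, -0.001, -0.018, 0.1, 0, 0, 0.35, 0.024, -0.001, -0.018, 0, 0, 0, 0.35, 0.025, -0.001, -0.019, 0.1, -0.1, 0, 0.35, 0.025, -0.001, -0.018, 0, 0, 0, 0.35, 0.022, -0.001, -0.016, 0, 0, 0, 0.35]
}}

```text
t: 46.9
tool_pos: [0.3697, -0.2043, 0.217]
orientation: [-1.199, 1.214, -1.223]
force: [0.3, -0.9, 0.2]
opening: 0.0629
```

>>> {"method": "carry_out", "body": {
  "motion": [0.016, -0.001, -0.011, 0, 0, 0, 0.35, 0.008, 0, -0.005, 0, 0, 0, 0.35, 0, 0, 0, 0, 0, 0, 0.35, 0, 0, 0, 0, 0, 0, 0.35, 0, 0, 0, 0, 0, 0, 0.35]
}}

```text
t: 47.4
tool_pos: [0.3512, -0.2299, 0.216]
orientation: [-1.197, 1.218, -1.225]
force: [-0.5, 0.8, 0.4]
opening: 0.0627
```

```bash
python3 - <<'E'
from h import *
p,Q,s=pose(); print(p, np.degrees((Q.inv()*TR).as_rotvec()),s["force"],s["opening"])
t=TINS[0]
plan([([t[0],t[1]-.002,.14],TR,G,.018)])
E
```

```text
[ 0.35121468 -0.2299409   0.21597166] [-0.30857768  0.12917206 -0.00326688] [-0.46936366  0.78233882  0.40474574] 0.0627439879675076
[0.002, 0.015, 0, -0.1, 0, 0, 0.35, 0.001, 0.015, -0.001, 0, 0.1, 0, 0.35, 0.002, 0.016, 0, -0.1, 0, 0, 0.35, 0.002, 0.015, -0.001, 0, 0, 0, 0.35, 0.001, 0.015, 0, -0.1, 0, 0, 0.35]
end [ 0.3493 -0.2379  0.14  ]
```

>>> {"method": "carry_out", "body": {
  "motion": [0.002, 0.015, 0, -0.1, 0, 0, 0.35, 0.001, 0.015, -0.001, 0, 0.1, 0, 0.35, 0.002, 0.016, 0, -0.1, 0, 0, 0.35, 0.002, 0.015, -0.001, 0, 0, 0, 0.35, 0.001, 0.009, 0, 0, 0, 0, 0.35]
}}

```text
t: 47.9
tool_pos: [0.3516, -0.2356, 0.1407]
orientation: [-1.201, 1.217, -1.221]
force: [0.7, 0.6, 0.3]
opening: 0.0628
```

```bash
python3 - <<'E'
from h import *
p,Q,s=pose(); print(p, np.degrees((Q.inv()*TR).as_rotvec()),s["force"],s["opening"])
t=TINS[0]
plan([([t[0],t[1]-.001,.091],TR,G,.0115)])
E
```

```text
[ 0.35163971 -0.23555938  0.14065137] [-0.16385059  0.37964873  0.00305163] [0.67254151 0.60507432 0.30625385] 0.0627685142409853
[0, 0.01, -0.001, 0, 0.1, 0, 0.35, 0.001, 0.01, 0, -0.1, 0.1, 0, 0.35, 0, 0.01, -0.001, 0, 0, 0, 0.35, 0, 0.01, 0, 0, 0.1, 0, 0.35, 0.001, 0.01, -0.001, -0.1, 0.1, 0, 0.35]
end [ 0.3487 -0.2375  0.0906]
```

>>> {"method": "carry_out", "body": {
  "motion": [0, 0.01, -0.001, 0, 0.1, 0, 0.35, 0.001, 0.01, 0, -0.1, 0.1, 0, 0.35, 0, 0.01, -0.001, 0, 0, 0, 0.35, 0, 0.01, 0, 0, 0.1, 0, 0.35, 0.001, 0.007, -0.001, -0.1, 0.1, 0, 0.35]
}}

```text
t: 48.4
tool_pos: [0.3487, -0.2364, 0.0887]
orientation: [-1.201, 1.225, -1.222]
force: [-0.3, -0.8, 0.3]
opening: 0.0628
```

>>> {"method": "carry_out", "body": {
  "motion": [0, 0, 0, 0, 0, 0, -1, 0, 0, 0, 0, 0, 0, -1, 0, 0, 0, 0, 0, 0, -1, 0, 0, 0, 0, 0, 0, -1, 0, 0, 0, 0, 0, 0, -1],
  "squeeze": 25
}}

```text
t: 48.9
tool_pos: [0.3484, -0.2363, 0.0884]
orientation: [-1.2, 1.226, -1.221]
force: [-0.5, 1.2, -1.6]
opening: 0.0442
```

>>> {"method": "carry_out", "body": {
  "motion": [0, -0.007, 0, 0, 0, 0, -1, 0, -0.007, 0, 0, 0, 0, -1, 0, -0.007, 0, 0, 0, 0, -1, 0, -0.003, 0, 0, 0, 0, -1, 0, 0, 0, 0, 0, 0, -1]
}}

```text
t: 49.4
tool_pos: [0.3488, -0.2363, 0.1154]
orientation: [-1.2, 1.226, -1.222]
force: [-0.3, 1.5, -2.1]
opening: 0.0435
```

>>> {"method": "carry_out", "body": {
  "motion": [-0.004, 0, 0, 0, 0, 0, -1, -0.004, 0, 0, 0, 0, 0, -1, -0.004, 0, 0, 0, 0, 0, -1, -0.004, 0, 0, 0, 0, 0, -1, -0.002, 0, 0, 0, 0, 0, -1]
}}

```text
t: 49.9
tool_pos: [0.3491, -0.217, 0.1151]
orientation: [-1.2, 1.226, -1.223]
force: [0.0, -0.7, -1.0]
opening: 0.044
```

```bash
python3 - <<'E'
from h import *
p,Q,s=pose(); print(p, s["force"],s["opening"])
b=findboard((.5132,-.0365,.11))
q2=onb(b,.055,-.045);print(q2)
plan([([p[0]+.04,-.18,.14],TR,-1,.025),([q2[0],-.14,.14],TR,-1,.03),([q2[0],q2[1],.14],TR,-1,.022)])
c,im=snap("side","s16"); cv2.polylines(im,[np.round(hull(c,*b)).astype(np.int32)],True,(0,255,0),1);cv2.imwrite("pics/s16.png",cv2.resize(im[130:330,170:450],None,fx=2.8,fy=2.8))
E
```

```text
[ 0.34909707 -0.21704948  0.11514225] [ 0.04553883 -0.6674575  -1.02943118] 0.04404402349064218
board 0.5128 -0.0358 yaw 0.1267 cost 1224.0 wood px [3216, 3376]
[ 0.57309365 -0.07353843]
[-0.013, -0.008, 0.013, 0, 0, 0, -1, -0.012, -0.009, 0.013, 0.1, 0, 0, -1, -0.013, -0.008, 0.013, 0, 0, 0, -1, -0.006, 0, 0.026, 0, 0, 0, -1, -0.006, 0, 0.026, 0, 0, 0, -1]
[-0.007, 0, 0.027, 0, 0, 0, -1, -0.006, 0, 0.026, 0, 0, 0, -1, -0.006, 0, 0.026, 0, 0, 0, -1, -0.006, 0, 0.026, 0, 0, 0, -1, -0.007, 0, 0.026, 0, 0, 0, -1]
[-0.017, 0, 0, 0, 0, 0, -1, -0.016, 0, 0, 0, 0, 0, -1, -0.017, 0, -0.001, 0, 0, 0, -1, -0.016, 0, 0, 0, 0, 0, -1, 0, 0, 0, 0, 0, 0, -1]
end [ 0.5731 -0.0736  0.1404]
```

View pics/s16.png

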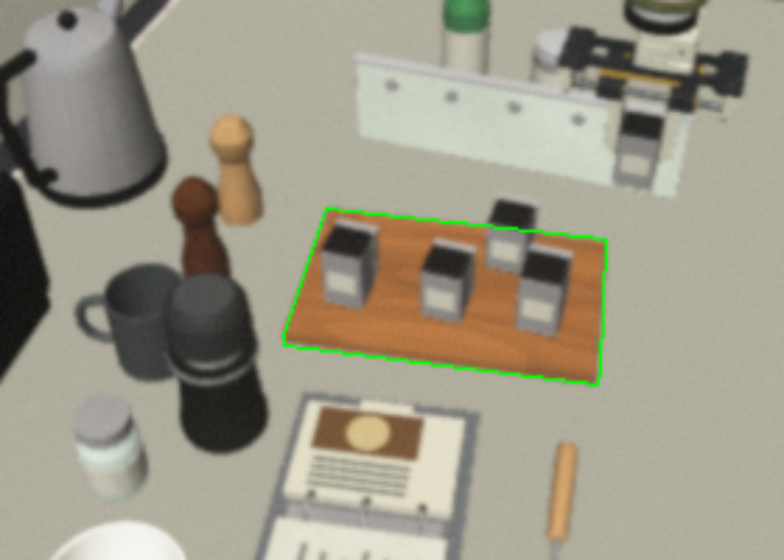

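```bash
python3 - <<'E'
from h import *
p,Q,s=pose()
plan([([.39,-.185,.165],TR,-1,.025),([.572,-.165,.17],TR,-1,.03),([.572,-.078,.165],TR,-1,.022)])
E
```

```text
[-0.011, -0.017, 0.013, 0, 0, 0, -1, -0.011, -0.016, 0.014, 0, 0, 0, -1, -0.011, -0.017, 0.013, 0.1, 0, 0, -1, -0.003, -0.001, 0.026, 0, 0, 0, -1, -0.004, 0, 0.026, 0, 0, 0, -1]
[-0.003, -0.001, 0.026, 0, 0, 0, -1, -0.004, -0.001, 0.026, 0, 0, 0, -1, -0.003, 0, 0.026, 0, 0, 0, -1, -0.003, -0.001, 0.026, 0, 0, 0, -1, -0.004, -0.001, 0.026, 0, 0, 0, -1]
[-0.022, 0.001, -0.001, 0, 0, 0, -1, -0.021, 0.002, 0, 0, 0, 0, -1, -0.022, 0.001, -0.001, 0, 0, 0, -1, -0.022, 0.001, 0, 0, 0, 0, -1, 0, 0, 0, 0, 0, 0, -1]
end [ 0.5721 -0.0779  0.1654]
```

>>> {"method": "carry_out", "body": {
  "motion": [-0.011, -0.017, 0.013, 0, 0, 0, -1, -0.011, -0.016, 0.014, 0, 0, 0, -1, -0.011, -0.017, 0.013, 0.1, 0, 0, -1, -0.003, -0.001, 0.026, 0, 0, 0, -1, -0.004, 0, 0.026, 0, 0, 0, -1]
}}

```text
t: 50.55
tool_pos: [0.4427, -0.179, 0.1676]
orientation: [-1.198, 1.227, -1.226]
force: [-0.5, -0.7, -1.9]
opening: 0.0436
```

>>> {"method": "carry_out", "body": {
  "motion": [-0.003, -0.001, 0.026, 0, 0, 0, -1, -0.004, -0.001, 0.026, 0, 0, 0, -1, -0.003, 0, 0.026, 0, 0, 0, -1, -0.003, -0.001, 0.026, 0, 0, 0, -1, -0.004, -0.001, 0.018, 0, 0, 0, -1]
}}

```text
t: 51.05
tool_pos: [0.5714, -0.1647, 0.1713]
orientation: [-1.198, 1.226, -1.227]
force: [0.1, -0.8, -2.4]
opening: 0.0439
```

>>> {"method": "carry_out", "body": {
  "motion": [-0.02, 0.001, 0, 0, 0, 0, -1, -0.02, 0.002, 0, 0, 0, 0, -1, -0.015, 0.001, 0, 0, 0, 0, -1, -0.01, 0.001, 0, 0, 0, 0, -1, 0, 0, 0, 0, 0, 0, -1]
}}

```text
t: 51.55
tool_pos: [0.5754, -0.0977, 0.1645]
orientation: [-1.199, 1.227, -1.227]
force: [-0.3, 1.1, -2.3]
opening: 0.0435
```

```bash
python3 - <<'E'
from h import *
p,Q,s=pose(); print(p, np.degrees((Q.inv()*TR).as_rotvec()),s["force"],s["opening"])
plan([([.572,-.078,.087],TR,-1,.016,1)])
c,im=snap("side","s17"); cv2.imwrite("pics/s17.png",cv2.resize(im[130:330,170:450],None,fx=2.8,fy=2.8))
E
```

```text
[ 0.57537872 -0.09767991  0.16451166] [ 0.04811659 -0.19049536  0.03226772] [-0.31481649  1.0774071  -2.28672808] 0.04352566850064428
[-0.003, 0.013, -0.001, 0, 0, 0, -1, -0.004, 0.013, 0, 0, -0.1, 0, -1, -0.003, 0.013, -0.001, 0, 0, 0, -1, -0.003, 0.013, -0.001, 0, 0, 0, -1, -0.003, 0.013, 0, 0, -0.1, 0, -1]
[-0.004, 0.013, -0.001, 0, 0, 0, -1, 0, 0, 0, 0, 0, 0, -1, 0, 0, 0, 0, 0, 0, -1, 0, 0, 0, 0, 0, 0, -1, 0, 0, 0, 0, 0, 0, -1]
end [ 0.5718 -0.0776  0.0865]
```

View pics/s17.png

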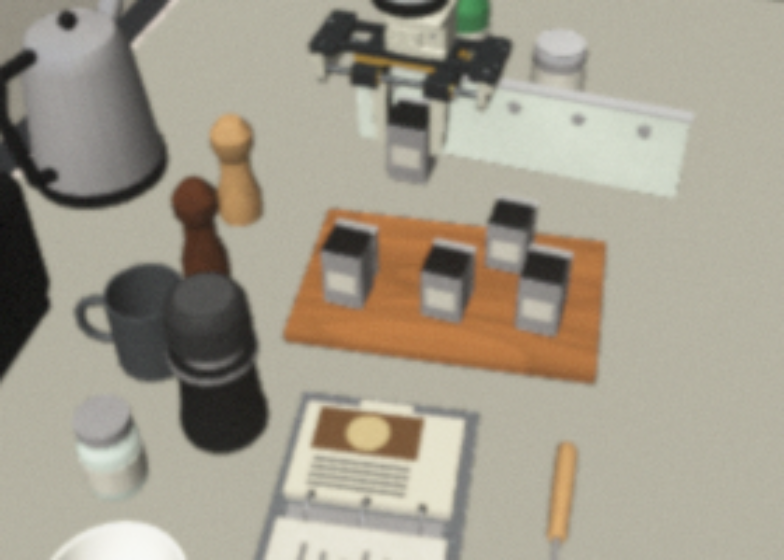

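>>> {"method": "carry_out", "body": {
  "motion": [-0.004, 0.013, -0.001, 0, 0, 0, -1, -0.005, 0.013, 0, 0, -0.1, 0, -1, -0.004, 0.013, -0.001, 0, 0, 0, -1, -0.004, 0.013, -0.001, 0, 0, 0, -1, -0.004, 0.011, 0, 0, -0.1, 0, -1]
}}

```text
t: 52.1
tool_pos: [0.5728, -0.0786, 0.0975]
orientation: [-1.199, 1.224, -1.228]
force: [-0.2, 0.3, -2.0]
opening: 0.0439
```

>>> {"method": "carry_out", "body": {
  "motion": [-0.002, 0.006, 0, 0, 0, 0, -1, 0, 0.003, 0, 0, 0, 0, -1, 0, 0.002, 0, 0, 0, 0, -1, 0, 0.001, 0, 0, 0, 0, -1, 0, 0.001, 0, 0, 0, 0, -1]
}}

```text
t: 52.6
tool_pos: [0.5715, -0.0758, 0.0809]
orientation: [-1.202, 1.226, -1.226]
force: [1.3, -0.2, -0.8]
opening: 0.0439
```

>>> {"method": "carry_out", "body": {
  "motion": [0, 0.001, 0, 0, 0, 0, -1, 0, 0.001, 0, 0, 0, 0, -1, 0, 0.001, 0, 0, 0, 0, -1, 0, 0.001, 0, 0, 0, 0, -1, 0, 0.001, 0, 0, 0, 0, -1]
}}

```text
t: 53.1
tool_pos: [0.5728, -0.0764, 0.0772]
orientation: [-1.2, 1.224, -1.228]
force: [0.5, 0.3, -1.8]
opening: 0.0441
```

>>> {"method": "carry_out", "body": {
  "motion": [0, 0.001, 0, 0, 0, 0, -1, 0, 0.001, 0, 0, 0, 0, -1, 0, 0.001, 0, 0, 0, 0, -1, 0, 0.001, 0, 0, 0, 0, -1, 0, 0.001, 0, 0, 0, 0, -1]
}}

```text
t: 53.6
tool_pos: [0.573, -0.0765, 0.0747]
orientation: [-1.2, 1.224, -1.228]
force: [-3.8, 1.6, 7.7]
opening: 0.0439
```

>>> {"method": "carry_out", "body": {
  "motion": [0, 0.001, 0, 0, 0, 0, -1, 0, 0.001, 0, 0, 0, 0, -1, 0, 0.001, 0, 0, 0, 0, -1, 0, 0.001, 0, 0, 0, 0, -1, 0, 0.001, 0, 0, 0, 0, -1]
}}

```text
t: 54.1
tool_pos: [0.573, -0.0765, 0.0747]
orientation: [-1.201, 1.224, -1.227]
force: [-4.3, 0.3, 6.6]
opening: 0.0439
```

>>> {"method": "carry_out", "body": {
  "motion": [0, 0, 0, 0, 0, 0, 0.1, 0, 0, 0, 0, 0, 0, 0.2, 0, 0, 0, 0, 0, 0, 0.3, 0, 0, 0, 0, 0, 0, 0.35, 0, 0, 0, 0, 0, 0, 0.35]
}}

```text
t: 54.6
tool_pos: [0.5737, -0.0766, 0.0753]
orientation: [-1.2, 1.223, -1.228]
force: [-0.3, 0.0, 0.4]
opening: 0.0626
```

>>> {"method": "carry_out", "body": {
  "motion": [0, -0.02, 0, 0, 0, 0, 0.35, 0, -0.035, 0, 0, 0, 0, 0.35, 0, -0.035, 0, 0, 0, 0, 0.35, 0, -0.035, 0, 0, 0, 0, 0.35, 0, -0.035, 0, 0, 0, 0, 0.35]
}}

```text
t: 55.1
tool_pos: [0.5687, -0.0751, 0.2317]
orientation: [-1.209, 1.236, -1.219]
force: [0.9, 0.1, 0.2]
opening: 0.0628
```

>>> {"method": "carry_out", "body": {
  "motion": [0.03, -0.02, -0.03, 0, 0, 0, 0.35, 0.03, -0.02, -0.03, 0, 0, 0, 0.35, 0.03, -0.01, -0.03, 0, 0, 0, 0.35, 0.03, 0, -0.03, 0, 0, 0, 0.35, 0.02, 0, -0.02, 0, 0, 0, 0.35]
}}

```text
t: 55.6
tool_pos: [0.4268, -0.2145, 0.2927]
orientation: [-1.207, 1.219, -1.223]
force: [-0.4, 0.5, -0.1]
opening: 0.0626
```

>>> {"method": "carry_out", "body": {
  "motion": [0.02, 0, -0.02, 0, 0, 0, 0.35, 0.01, 0, -0.01, 0, 0, 0, 0.35, 0, 0, 0, 0, 0, 0, 0.35, 0, 0, 0, 0, 0, 0, 0.35, 0, 0, 0, 0, 0, 0, 0.35]
}}

```text
t: 56.1
tool_pos: [0.3932, -0.2472, 0.2939]
orientation: [-1.204, 1.221, -1.229]
force: [-0.1, 0.2, 0.3]
opening: 0.0625
```

```bash
python3 - <<'E'
from h import *
p,Q,s=pose(); print(p,s["force"],s["opening"],s["t"])
b=findboard((.5132,-.0365,.11))
t=[(.611,.012),(.509,.003),(.412,-.006),(.4635,-.0865),(.573,-.0765)]
ca,sa=np.cos(b[2]),np.sin(b[2])
for q in t:
    d=np.array(q)-b[:2]; print(np.round([d[0]*ca+d[1]*sa,-d[0]*sa+d[1]*ca],3))
c,im=snap("side","s18"); cv2.polylines(im,[np.round(hull(c,*b)).astype(np.int32)],True,(0,255,0),1);cv2.imwrite("pics/s18.png",cv2.resize(im[130:330,170:450],None,fx=2.8,fy=2.8))
c,im=snap("scene","s19"); cv2.imwrite("pics/s19.png",cv2.resize(im[130:330,170:450],None,fx=2.8,fy=2.8))
E
```

```text
[ 0.39322144 -0.24723575  0.29392848] [-0.05278577  0.23699548  0.25130231] 0.06253248931346038 56.1
board 0.513 -0.036 yaw 0.126 cost 1456.0 wood px [2663, 3126]
[0.103 0.035]
[0.001 0.039]
[-0.096  0.042]
[-0.055 -0.044]
[ 0.054 -0.048]
```

View pics/s18.png

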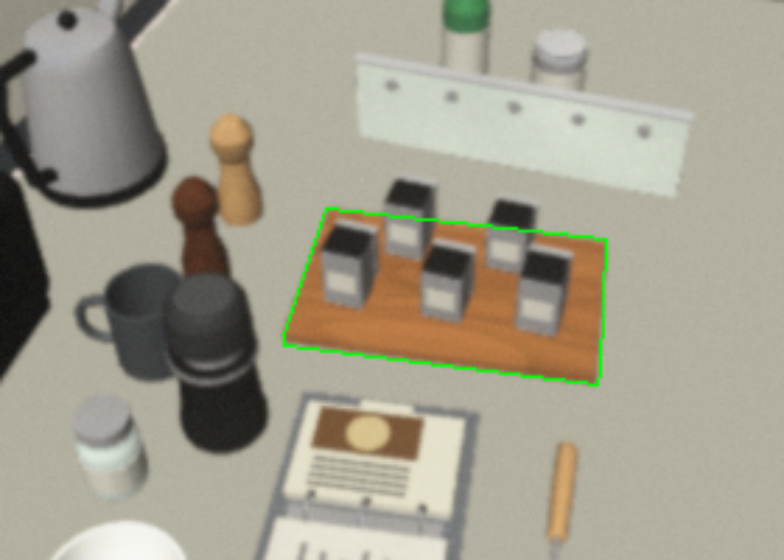

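View pics/s19.png

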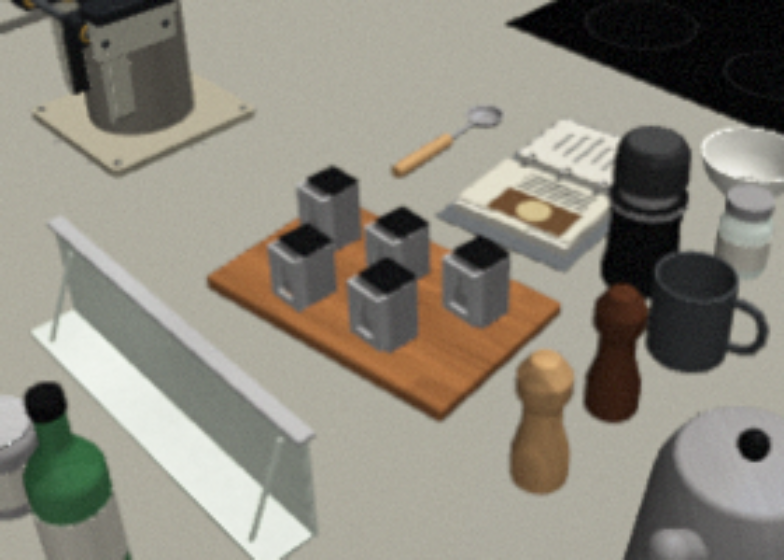

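```bash
python3 -c "
from plant import robot
print(robot.close_job())"
```

```text
the job is handed in; nothing more can be done
None
```

I did all three jobs in the order asked and handed in at about 56 s of the 210 s allowed.

- **Binder:** I turned the divider over the rings. It lies flat on the other half with its printed face up, and a light press at the end met resistance at page height.
- **Grinder:** I held the lid at the bottom of its travel for about 2 s, pressing with up to about 18 N, then let it up. I judged "fully down" from the tool height (12 mm below the up position) and the force.
- **Tins:** All five studs had a tin. I raised each tin 27 mm, drew it off and stood it on the board.

**Last checks:** The rail is empty and all five tins stand upright on the board. From the release positions and the fitted board outline, their bases lie at least about 25 mm inside its edges. The arm was clear and touching nothing. The other things looked where they had been, and I saw no board knock and no grip slip.

**One disagreement:** The cameras put the hanging tins' lid tops about 5 mm lower than the text says (106 mm against 111.5 mm). It made no difference, because I raised each tin relative to where it hung and set it down on contact.

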